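# Issue flat stock from the magazine and scan the job tag

### The arm

A 6-joint arm with a two-finger parallel gripper is mounted at the origin on the work surface. World frame = base frame: x ahead of the robot, y to its left, z up, the work surface at z = 0. Lengths are in mm, angles in degrees, forces in N, time in s.
With the tool pointing down it reaches from about 350 to 850 mm from the base axis. Payload 8.1 kg.
Tool frame: the origin (TCP) lies between the finger pads; the fingertips stand 22 mm ahead of it and the grasp point (between the pads) lies 3 mm ahead of it; z points along the fingers, y is the line along which they close (so a half turn about z gives the same grasp; the last joint's range is limited). The gripper opens to 85 mm and grips with 20 to 120 N. Pads are 22 mm wide; open, the fingers measure 114 mm over their backs; the gripper's body (76 mm by 85 mm) begins 54 mm behind the grasp point. The pads swing forward as they close: fully open they stand 13 mm farther back than shut.
Start: joints at [-74.278, 7.471, 85.268, -0, 87.261, -4.893], TCP at [211.272, -561.578, 253.292] pointing down, gripper open.
Joint ranges: [-169.43, 169.43], [-51.17, 129.36], [1.28, 143.12], [-76.62, 256.62], [0, 156.53], [-152.29, 152.29]. Speed limits (degrees/s): [136.94, 136.94, 159.86, 180, 180, 180].

### API

Orientations are given as [roll, pitch, yaw] about the fixed x, y, z axes, in that order (R = Rz(yaw) Ry(pitch) Rx(roll)).
In Python, from bench import r, vision gives the robot as it stands.
- The arm moves only by the tool step_arm, never from a script. Its argument "targets" is a list that holds one entry, the list of rows, each a list of 6 numbers: the shift along the world's x, y, z in mm, then the turn, a rotation vector about the world's x, y, z in rad. In form: [[[x, y, z, rx, ry, rz], ...]]. A call has 1 to 12 rows; each row is the pose to reach, as a shift and turn from the pose commanded when the call began; what a row does not reach only later rows make up. A row lasts 1/12 s, in which the tool goes at most 41.7 mm and 7.16 degrees, less where a joint would pass 70% of its speed; a pose out of reach is approached as far as the arm can. A call with a gripper value outside its range is refused whole. "fingers" is the gripper's target within -1 to 1 (shut at 1, half-way at 0, fully open at -1), set as the call begins (left out, the last holds). The fingers move at their own pace and stop on an object; "newtons" is the grip in N (left out, the last holds). Time passes only in rows, so rows that repeat a pose let the fingers close. It gives the time, the measured TCP pose, the force, the opening and the grip force at its end, in the units of the state.
- r.sense(): the state, without advancing time (a new reading comes with each control period).
- vision.snapshot(name): name is "scene" or "top"; returns a dict with "img" (480x640x3 uint8, blue, green, red), "mtx" (3x3 intrinsics, pixels), "eye" and "attitude" of the camera in the world. Camera axes: x right, y up, looking along -z (the intrinsics and any distortion apply to the point x, -y, -z); pixel columns grow to the right and rows downward; lengths in mm; the calibration is good to about 2 mm. A picture is of the moment at which its call begins. There is no depth.
- r.hand_in(): hands the job in; it is judged then, once.
The state is a dict: "time": time; "joint_pos": joint angles; "qd": joint speeds; "joint_efforts": joint torques, N m; "tool_pos": TCP position; "tcp_rot": TCP orientation; "ft_force": force on the tool from outside, world axes, zero at the start; "wrist_torque": the same for the moment, N m; "finger_gap": finger opening in mm; "grip_force": force on a finger pad.
Only numpy, scipy, OpenCV 4.12 (cv2) and the standard library are available. Lean on these libraries where they do the work, as an engineer would, in place of code of your own. Each camera call takes 0.05 s, during which the arm holds its last target. There are 200 camera calls.

### The job

Issue all the flat plates to the job: one at a time, slide the top plate out over the open front of the magazine, pinch its sides where it overhangs, and lay it flat on the wooden job board, lengthwise along the board, side by side with none on top of another. Once all of them lie there, pick up the hand scanner, point it squarely at the middle of the barcode tag on the board from about a hand's breadth (100 mm) away, hold it still for a good second, then stand it upright in the middle of its round pad. Leave everything else on the bench where it is.

Things in the scene. Friction and masses are not known exactly. Their poses are not given: they have to be found in the camera images.
- magazine: Fixed guide for the stack, blue with steel rails, 158 x 86 x 70 mm, left or right of the job board. Origin: centre of underside; -x is its open front, towards the robot within 15 degrees. Smooth floor 52 mm up, x from -75 to +75 mm. Side rails (inner faces y = -28, +28 mm) and back stop stand 18 mm above the floor: no room for fingers beside the plates. Nothing lies under the overhang.
- lip (a point): Middle of the magazine's open front edge, at floor height (52 mm above the bench); axes as the magazine's. Plates start with their near end 3 to 7 mm behind it; one tips off when more than 70 mm overhang; about 60 mm leaves room to straddle its sides from above, in front of the rails.
- plate_a: Plate of smooth ground aluminium, 140 (x) x 50 (y) x 4 mm, about 0.1 kg; origin at the centre of its underside. Lowest of the stack (None if absent). Three or four plates are stacked, all alike. A closed fingertip pressed on the top one with 5 to 15 N drags it along; it slides easily on the one below.
- plate_b: Plate of smooth ground aluminium, 140 (x) x 50 (y) x 4 mm, about 0.1 kg; origin at the centre of its underside. Lies above plate_a (None if absent). Three or four plates are stacked, all alike. A closed fingertip pressed on the top one with 5 to 15 N drags it along; it slides easily on the one below.
- plate_c: Plate of smooth ground aluminium, 140 (x) x 50 (y) x 4 mm, about 0.1 kg; origin at the centre of its underside. Lies above plate_b (None if absent). Three or four plates are stacked, all alike. A closed fingertip pressed on the top one with 5 to 15 N drags it along; it slides easily on the one below.
- plate_d: Plate of smooth ground aluminium, 140 (x) x 50 (y) x 4 mm, about 0.1 kg; origin at the centre of its underside. Lies above plate_c (None if absent). Three or four plates are stacked, all alike. A closed fingertip pressed on the top one with 5 to 15 N drags it along; it slides easily on the one below.
- board: Loose wooden job board, 230 (x) x 320 (y) x 18 mm, 0.9 kg, origin at the centre of its underside, +x end away from the robot. A 90 mm wide steel tag holder stands at the middle of its +x end (x +62 to +108 mm, top 68 mm above the bench). Plates go on the bare part (x -115 to +55 mm), long sides along x: four fit side by side centred at x = -35, y = -123, -41, +41, +123 mm.
- tag (a point): Centre of the barcode tag (74 x 50 mm, white with black bars) on the board's tag holder, at x = +82, z = +48 mm of the board. Its z axis points straight out of the tag: up at 45 degrees and towards the board's -x end (the robot).
- pad: Fixed round black rubber pad, 120 mm across, 4 mm thick, the scanner's place, on the other side of the board from the magazine. Origin at the centre of its underside.
- scanner: Upright hand scanner, 0.25 kg, on its 66 x 64 x 28 mm foot; origin at the centre of the foot's underside. An upright grey grip, 36 (x) x 30 (y) mm, centred at x = -4 mm, spans z = 28 to 152 mm: take it from above across y. A 38 mm black barrel slopes forward and down on its +x side, which at first looks away from the robot within 35 degrees.
- window (a point): The scanner's reading window, centre of the barrel's end, at x = +46, z = +36 mm of the scanner. Its z axis is the reading beam: forward (scanner +x) and down at 45 degrees.
- file: Bystander: a hand file, 230 mm long with a round wooden handle (26 mm), lying near the robot on the left. Leave it alone.
- screwdriver: Bystander: a screwdriver lying near the robot on the right. Leave it alone.
- square: Bystander: a flat steel engineer's square (130 x 165 mm), lying at the far left, origin at its near end. Leave it alone.
- oil: Bystander: a yellow oil bottle, 56 mm across and 150 mm tall, standing far right. Leave it alone.
- reel: Bystander: an orange reel, 80 mm across and 45 mm high, near the robot on the right. Leave it alone.
- block: Bystander: a steel block 75 x 50 x 25 mm beyond the board. Leave it alone.
Mind the look-alikes: they are no part of the job. What is shaped like the plate_d but purple is not meant. What is shaped like the scanner but purple is not meant.

How it is judged:
By the outcome, as a careful person would: the job done as asked, in the order asked, and still so for the second after the job is handed in, with the robot touching nothing.
Of plate_a, plate_b, plate_c, plate_d only 3 to 4 are there at a start; the rules pass over those that are not, and their reading is None.
At some moment in a run one of board, scanner may be knocked a few centimetres aside while the robot is not near it.
It also fails if it takes over 210 s, if anything falls off the work surface, if the arm or the gripper's body presses on something with over 40 N, if the wrist force passes 120 N, or if a joint passes its speed limit or range.

## Working session

There is one attempt and no reset: what is moved stays moved. The work goes in short steps, Python scripts to look and compute and a tool call to move; the robot and the scene stay as the last step left them, time stands still between calls to the robot, and variables do not carry over. Pictures are saved under pics/ and viewed, at most 14 in all, crops included, and the job is handed in when it is done.

Besides the shell and the picture viewer there is one more tool, called after "Emit:" by a JSON object that holds its "method" and its "body", one argument or row to a line. step_arm: Moves the arm, as the interface text tells. Its arguments: {"type":"object","properties":{"targets":{"type":"array"},"fingers":{"type":"number"},"newtons":{"type":"number"}},"required":["targets"]}

```bash
ls; mkdir -p pics
python3 - <<'E'
from bench import r, vision
import cv2
s=r.sense(); print(s)
for n in("scene","top"):
    d=vision.snapshot(n); cv2.imwrite(f"pics/{n}0.png",d["img"]); print(n,[ (k,v.tolist() if hasattr(v,'tolist') else v) for k,v in d.items() if k!="img"])
E
```

```text
pics
{'time': 0.0, 'joint_pos': array([-7.42776662e+01,  7.51534382e+00,  8.53315301e+01,  5.20635557e-04,
        8.72615410e+01, -4.89205404e+00]), 'qd': array([ 0.06255589,  0.03660874, -0.00985707, -0.00035502,  0.10734356,
        0.06511033]), 'joint_efforts': array([ 1.26480179e-03, -5.69397640e+01, -5.00547016e+01,  5.16576256e-05,
        1.47104042e-02, -2.54953886e-05]), 'tool_pos': array([ 211.13687571, -561.06263589,  252.22036933]), 'tcp_rot': array([-1.79892024e+02, -9.76358066e-03,  2.06143533e+01]), 'ft_force': array([ 0.76970815, -0.34740934,  0.17043359]), 'wrist_torque': array([-0.00251108, -0.02285541,  0.03745938]), 'grip_force': 0.0, 'finger_gap': 85.31115733494906}
scene [('mtx', [[433.00831006975693, 0.0, 320.4436486569508], [0.0, 433.00831006975693, 246.20926269546118], [0.0, 0.0, 1.0]]), ('eye', [1023.2765333196141, -606.2415609608549, 1077.1305038976866]), ('attitude', [36.275980119737646, -0.29734331247823514, 37.580421896895494])]
top [('mtx', [[513.6005091148262, 0.0, 322.122572561946], [0.0, 513.6005091148262, 246.29024777519663], [0.0, 0.0, 1.0]]), ('eye', [417.13860731803874, -16.497098779419865, 1210.0604854528742]), ('attitude', [7.134941169722677, -0.19039292690903686, -89.11902492572305])]
```

View pics/scene0.png

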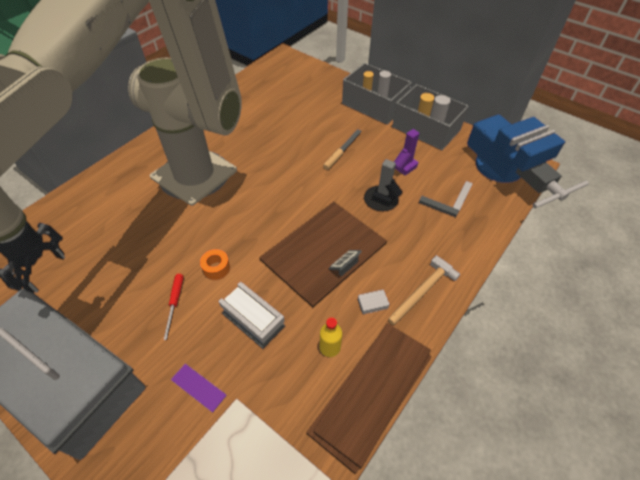

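View pics/top0.png

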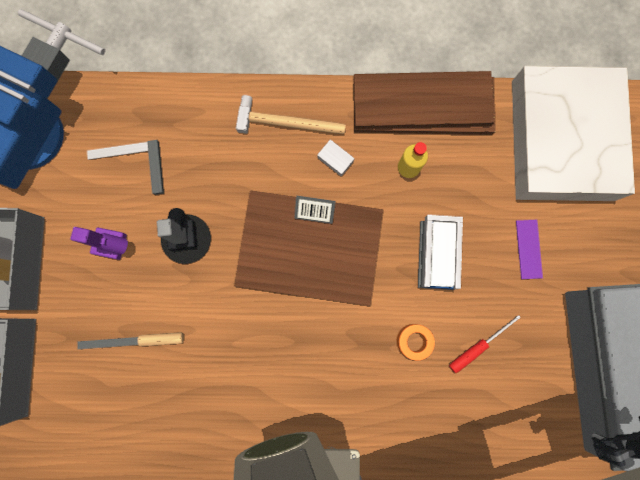

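The top view shows the magazine with its silver plates at (440,252), the board at (310,247) with its tag at (315,210), and the grey scanner on its black pad at (180,235). The plate candidates are the silver stack at (440,252) and the purple one at (529,249); the silver stack is meant. The scanner candidates are the grey one at (180,235) and the purple one at (100,243); the grey one on the pad is meant. I'll confirm both in an enlarged crop.

Run:
```python
import cv2, numpy as np
t=cv2.imread("pics/top0.png"); s=cv2.imread("pics/scene0.png")
def crop(im,x,y,w,h,k,step):
    c=cv2.resize(im[y:y+h,x:x+w],None,fx=k,fy=k,interpolation=cv2.INTER_CUBIC)
    for u in range((x//step+1)*step,x+w,step):
        cv2.line(c,(int((u-x+.5)*k),0),(int((u-x+.5)*k),6),(0,255,255),1); cv2.putText(c,str(u),(int((u-x)*k)-10,16),0,.35,(0,255,255))
    for v in range((y//step+1)*step,y+h,step):
        cv2.line(c,(0,int((v-y+.5)*k)),(6,int((v-y+.5)*k)),(0,255,255),1); cv2.putText(c,str(v),(8,int((v-y+.5)*k)+4),0,.35,(0,255,255))
    return c
a=crop(t,405,205,66,99,6,10); b=crop(t,150,200,66,99,6,10)
cv2.imwrite("pics/c1.png",np.hstack([a,b]))
a=crop(s,210,275,80,80,5,10); b=crop(s,355,150,80,80,5,10); 
cv2.imwrite("pics/c2.png",np.hstack([a,b]))
cv2.imwrite("pics/c3.png",crop(t,225,180,170,130,4.6,10))
```

```text
(no output)
```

View pics/c1.png

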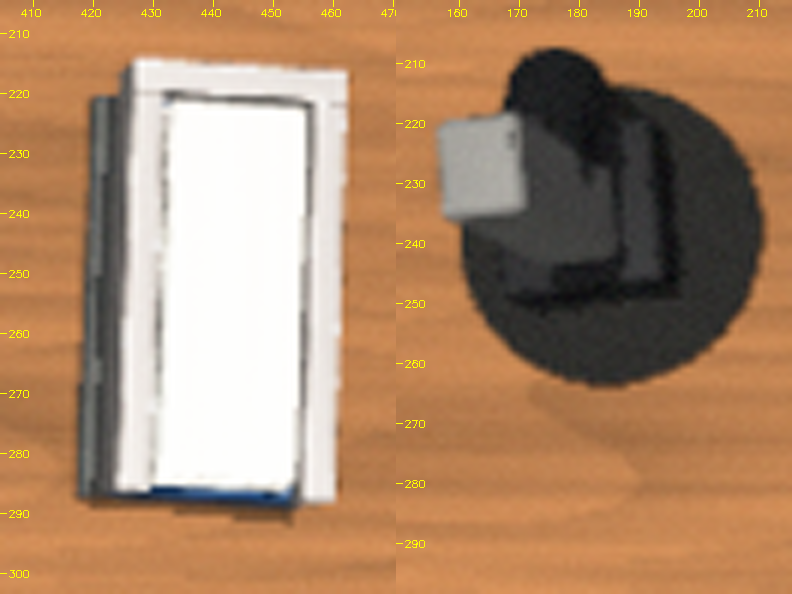

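View pics/c2.png

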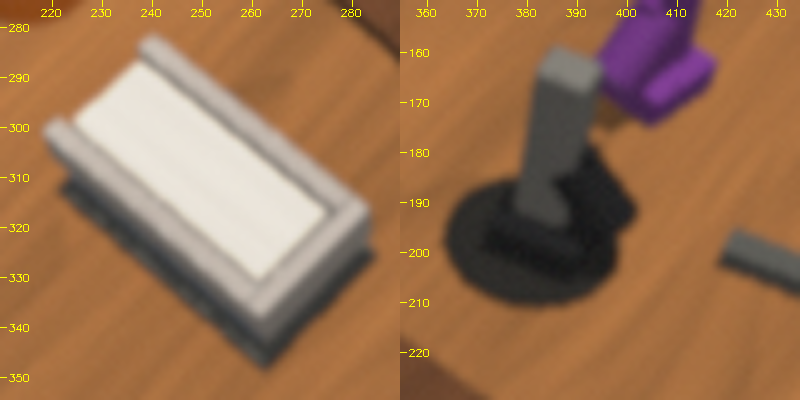

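View pics/c3.png

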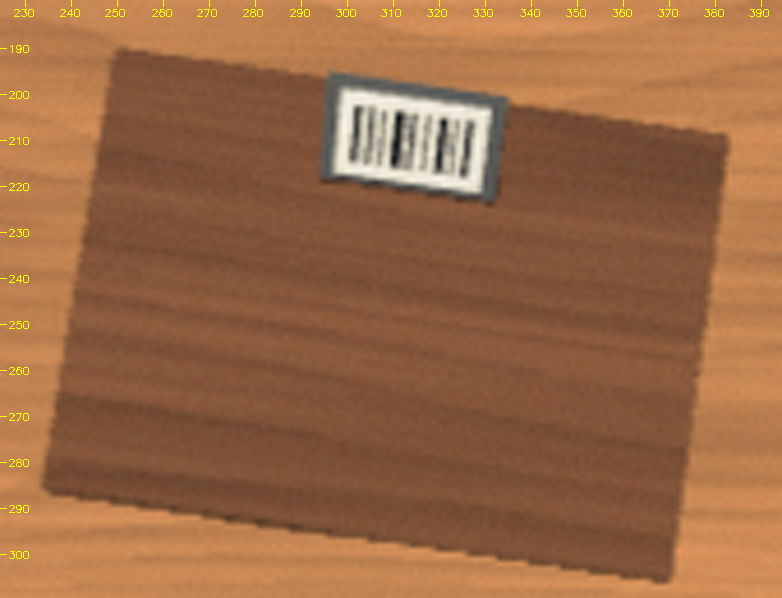

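The crops confirm the silver stack inside the steel rails (near edge at v≈286) and the grey scanner on the black pad (grip top at about (164,227), pad centre (186,239)). Now I'll fit the poses.

```bash
cat > h.py <<'E'
import numpy as np, cv2
from scipy.optimize import least_squares
from scipy.spatial.transform import Rotation as R
CAM={'top':([513.6,322.12,246.29],[417.139,-16.497,1210.06],[7.13494,-.190393,-89.119025]),
'scene':([433.0083,320.4436,246.2093],[1023.2765,-606.2416,1077.1305],[36.27598,-.297343,37.580422])}
def proj(c,P):
    k,e,a=CAM[c]; q=(np.atleast_2d(P)-e)@R.from_euler('xyz',a,degrees=True).as_matrix()
    return np.c_[k[0]*q[:,0]/-q[:,2]+k[1], k[0]*-q[:,1]/-q[:,2]+k[2]]
def back(c,u,v,z):
    k,e,a=CAM[c]; d=R.from_euler('xyz',a,degrees=True).as_matrix()@[(u-k[1])/k[0],-(v-k[2])/k[0],-1]
    return np.array(e)+d*(z-e[2])/d[2]
def world(p,L):
    L=np.atleast_2d(L).astype(float); return R.from_euler('z',p[2],degrees=True).apply(L)+[p[0],p[1],0]
def fit(obs,p0):  # obs: (cam,local xyz,uv)
    f=lambda p:np.concatenate([(proj(c,world(p,l))-uv).ravel() for c,l,uv in obs])
    s=least_squares(f,p0,loss='soft_l1'); return s.x, np.round(s.fun,1)
E
python3 - <<'E'
from h import *
t='top';s='scene'
print('mag',fit([(t,[79,43,70],(426.5,214.5)),(t,[79,-43,70],(462,216.5)),(t,[-79,-43,70],(460,288)),(t,[-79,43,70],(423.5,286.5)),
 (s,[79,-43,70],(262,337)),(s,[79,43,70],(283,317.5))],[450,-260,0]))
print('board',fit([(t,[115,160,18],(250,190.5)),(t,[115,-160,18],(383,209)),(t,[-115,-160,18],(371,306)),(t,[-115,160,18],(234.5,286.5))],[400,0,-7]))
print('scan',fit([(t,[14,15,152],(156.7,220)),(t,[14,-15,152],(170,218.5)),(t,[-22,-15,152],(171.5,234.5)),(t,[-22,15,152],(158,236)),
 (s,[-22,-15,152],(382,165)),(s,[14,-15,152],(391.5,168.5)),(s,[14,15,152],(395.5,162)),(s,[-22,15,152],(387,159.5))],[430,280,0]))
print('pad',back(t,186,239,4),back(s,390-5,205-9,4))
for z in(64,68): print('plate near edge',back(t,430,286,z),back(t,454,287.5,z), 'far',back(t,432,221,z),back(t,455,222,z),back(s,238,287,z),back(s,225,299,z))
E
```

```text
mag (array([ 553.80122676, -288.29571738,   -2.24710386]), array([-1.8,  0.6,  0.8,  0.7,  1.4, -0.7, -0.9, -1.3, -1.8,  1. ,  0.6,
       -3.3]))
board (array([563.31528353,  11.08709061,  -7.12371445]), array([-0.3, -0.1,  0.6, -0.1,  0.2,  0. , -0.4,  0.1]))
scan (array([589.2326317 , 313.10134758,   8.18630319]), array([-0.8, -0.7,  0.2, -1. ,  0.3, -0.1, -0.6,  0.2, -1.3, -0.3, -0.1,
        0.2, -0.2,  0.8, -2.3, -0.6]))
pad [580.46220402 304.47258789   4.        ] [591.16875892 320.44769856   4.        ]
plate near edge [ 475.24974024 -259.89014282   64.        ] [ 472.74370403 -313.36674963   64.        ] far [ 622.27718857 -265.9979005    64.        ] [ 620.81211627 -318.08039469   64.        ] [ 480.9847702 -259.4945785   64.       ] [ 479.55701019 -307.45146938   64.        ]
plate near edge [ 475.04692105 -259.04064753   68.        ] [ 472.54963145 -312.33060929   68.        ] far [ 621.56121143 -265.1270878    68.        ] [ 620.10125255 -317.0278027    68.        ] [ 483.12582402 -260.86359077   68.        ] [ 481.70370102 -308.63114023   68.        ]
```

Emit:
{"method": "step_arm", "body": {
  "targets": [
    [[36, 27, 0, 0, 0, -0.05], [72, 54, 0, 0, 0, -0.1], [108, 81, 0, 0, 0, -0.15], [144, 108, 0, 0, 0, -0.2], [180, 135, 0, 0, 0, -0.25], [216, 162, -10, 0, 0, -0.3], [252, 189, -40, 0, 0, -0.35], [288, 216, -70, 0, 0, -0.4], [320, 240, -95, 0, 0, -0.4], [345, 259, -115, 0, 0, -0.4], [360, 269, -123, 0, 0, -0.4], [364, 272, -123, 0, 0, -0.4]]
  ],
  "fingers": 1,
  "newtons": 40
}}

```text
time: 1.1
tool_pos: [575.9, -286.2, 126.5]
tcp_rot: [-179.8, 0.2, -2.2]
ft_force: [0.7, -0.8, 0.5]
finger_gap: 0.2
grip_force: 0.0
```

Emit:
{"method": "step_arm", "body": {
  "targets": [
    [[0, 0, 0, 0, 0, 0], [0, 0, 0, 0, 0, 0], [0, 0, -15, 0, 0, 0], [0, 0, -30, 0, 0, 0], [0, 0, -34, 0, 0, 0], [0, 0, -34, 0, 0, 0]]
  ]
}}

```text
time: 1.6
tool_pos: [573.7, -289.9, 95.1]
tcp_rot: [-179.9, 0.1, -2.4]
ft_force: [0.4, 1.2, 0.6]
finger_gap: 0.3
grip_force: 0.0
```

Emit:
{"method": "step_arm", "body": {
  "targets": [
    [[0, 0, -2, 0, 0, 0], [0, 0, -4, 0, 0, 0], [0, 0, -4, 0, 0, 0]]
  ]
}}

```text
time: 1.85
tool_pos: [575.5, -290.1, 93.1]
tcp_rot: [180.0, -0.1, -2.3]
ft_force: [0.1, 0.7, 0.1]
finger_gap: -0.0
grip_force: 0.0
```

Emit:
{"method": "step_arm", "body": {
  "targets": [
    [[0, 0, -1, 0, 0, 0], [0, 0, -1, 0, 0, 0]]
  ]
}}

```text
time: 2.02
tool_pos: [575.5, -289.7, 91.7]
tcp_rot: [180.0, -0.0, -2.3]
ft_force: [-0.5, 0.5, 0.4]
finger_gap: -0.2
grip_force: 0.0
```

Emit:
{"method": "step_arm", "body": {
  "targets": [
    [[0, 0, -1, 0, 0, 0], [0, 0, -1, 0, 0, 0]]
  ]
}}

```text
time: 2.18
tool_pos: [575.3, -289.5, 90.3]
tcp_rot: [180.0, -0.0, -2.3]
ft_force: [0.2, 0.1, 0.1]
finger_gap: -0.1
grip_force: 0.0
```

Emit:
{"method": "step_arm", "body": {
  "targets": [
    [[0, 0, -1, 0, 0, 0], [0, 0, -1, 0, 0, 0]]
  ]
}}

```text
time: 2.35
tool_pos: [575.6, -289.8, 90.1]
tcp_rot: [180.0, -0.0, -2.3]
ft_force: [-0.6, 0.3, 5.0]
finger_gap: 0.5
grip_force: 2.3
```

Emit:
{"method": "step_arm", "body": {
  "targets": [
    [[0, 0, -0.7, 0, 0, 0], [0, 0, -0.7, 0, 0, 0]]
  ]
}}

```text
time: 2.52
tool_pos: [575.9, -290.0, 90.1]
tcp_rot: [179.9, -0.1, -2.3]
ft_force: [-1.5, 1.8, 9.1]
finger_gap: -0.1
grip_force: 4.2
```

Emit:
{"method": "step_arm", "body": {
  "targets": [
    [[-4, 0.2, 0, 0, 0, 0], [-10, 0.4, 0, 0, 0, 0], [-16, 0.6, 0, 0, 0, 0], [-22, 0.9, 0, 0, 0, 0], [-28, 1.1, 0, 0, 0, 0], [-34, 1.3, 0, 0, 0, 0], [-40, 1.6, 0, 0, 0, 0], [-46, 1.8, 0, 0, 0, 0], [-52, 2, 0, 0, 0, 0], [-58, 2.3, 0, 0, 0, 0], [-63, 2.5, 0, 0, 0, 0], [-63, 2.5, 0, 0, 0, 0]]
  ]
}}

```text
time: 3.52
tool_pos: [512.6, -287.7, 90.1]
tcp_rot: [179.9, -0.1, -2.3]
ft_force: [-1.8, -0.2, 9.3]
finger_gap: 0.3
grip_force: 4.5
```

Emit:
{"method": "step_arm", "body": {
  "targets": [
    [[0, 0, 5, 0, 0, 0], [0, 0, 30, 0, 0, 0], [0, -20, 70, 0, 0, 0], [-40, -60, 80, 0, 0, 0], [-40, -100, 80, 0, 0, 0], [-40, -130, 80, 0, 0, 0], [-40, -130, 80, 0, 0, 0]]
  ],
  "fingers": -0.8
}}

```text
time: 4.1
tool_pos: [470.2, -423.6, 169.0]
tcp_rot: [179.8, -0.0, -2.6]
ft_force: [0.6, -0.5, -0.3]
finger_gap: 77.4
grip_force: 0.0
```

```bash
cat >> h.py <<'E'
def grab(n,f,x,y,w,h,k=6,step=10):
    from bench import vision
    im=vision.snapshot(n)["img"]; cv2.imwrite(f"pics/full_{f}.png",im)
    c=cv2.resize(im[y:y+h,x:x+w],None,fx=k,fy=k,interpolation=cv2.INTER_CUBIC)
    for u in range((x//step+1)*step,x+w,step):
        cv2.line(c,(int((u-x+.5)*k),0),(int((u-x+.5)*k),6),(0,255,255),1); cv2.putText(c,str(u),(int((u-x)*k)-10,16),0,.35,(0,255,255))
    for v in range((y//step+1)*step,y+h,step):
        cv2.line(c,(0,int((v-y+.5)*k)),(6,int((v-y+.5)*k)),(0,255,255),1); cv2.putText(c,str(v),(8,int((v-y+.5)*k)+4),0,.35,(0,255,255))
    cv2.imwrite(f"pics/{f}.png",c); return c
E
python3 -c "
from h import *
a=grab('top','p1',400,200,90,140,4);b=grab('scene','p1s',180,250,120,140,4)
cv2.imwrite('pics/p1m.png',np.hstack([a,b[:560]]))"
```

```text
(no output)
```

View pics/p1m.png

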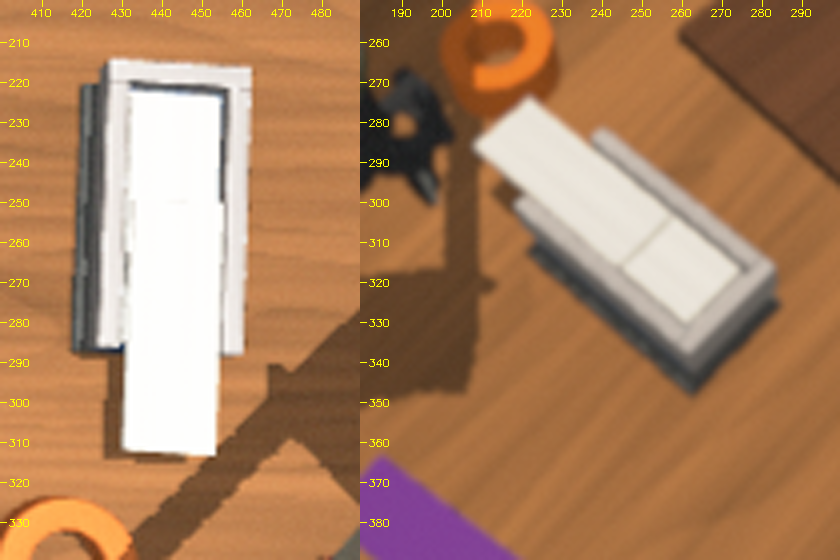

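The top plate overhangs the front. Its near corners are at about (430.5,312) and (453.5,313.5) and its far edge is at v≈250.

```bash
python3 -c "
from h import *
for a in [('top',430.5,312),('top',453.5,313.5),('top',432,250),('top',455.5,250.5),('scene',222,274),('scene',208.5,286)]: print(a,back(*a,68).round(1))
for a in [('top',424,286.5),('top',460.5,287.5),('top',430.5,286),('top',454.5,287)]: print(a,back(*a,70).round(1))
"
```

```text
('top', 430.5, 312) [ 417.8 -259.5   68. ]
('top', 453.5, 313.5) [ 415.3 -310.3   68. ]
('top', 432, 250) [ 555.7 -264.4   68. ]
('top', 455.5, 250.5) [ 555.4 -317.1   68. ]
('scene', 222, 274) [ 419.2 -257.8   68. ]
('scene', 208.5, 286) [ 417.9 -307.4   68. ]
('top', 424, 286.5) [ 473.6 -245.3   70. ]
('top', 460.5, 287.5) [ 472.7 -326.2   70. ]
('top', 430.5, 286) [ 475.  -259.7   70. ]
('top', 454.5, 287) [ 473.6 -312.9   70. ]
```

Emit:
{"method": "step_arm", "body": {
  "targets": [
    [[-6, 30, 0, 0, 0, 0], [-14, 65, 0, 0, 0, 0], [-20, 100, 0, 0, 0, 0], [-26, 125, -10, 0, 0, 0], [-26, 131.5, -28, 0, 0, 0], [-26, 131.5, -28, 0, 0, 0], [-26, 131.5, -28, 0, 0, 0]]
  ]
}}

```text
time: 4.78
tool_pos: [445.8, -283.8, 139.8]
tcp_rot: [-179.9, 0.1, -2.2]
ft_force: [-0.1, 0.3, 0.6]
finger_gap: 77.0
grip_force: 0.0
```

Emit:
{"method": "step_arm", "body": {
  "targets": [
    [[0, 0, -20, 0, 0, 0], [0, 0, -40, 0, 0, 0], [0, 0, -52, 0, 0, 0], [0, 0, -57.5, 0, 0, 0], [0, 0, -57.5, 0, 0, 0], [0, 0, -57.5, 0, 0, 0]]
  ]
}}

```text
time: 5.28
tool_pos: [446.5, -286.0, 83.7]
tcp_rot: [180.0, -0.0, -2.3]
ft_force: [0.3, 0.3, 0.0]
finger_gap: 76.8
grip_force: 0.0
```

Emit:
{"method": "step_arm", "body": {
  "targets": [
    [[0, 0, -1.5, 0, 0, 0], [0, 0, -1.5, 0, 0, 0], [0, 0, -1.5, 0, 0, 0], [0, 0, -1.5, 0, 0, 0], [0, 0, -1.5, 0, 0, 0], [0, 0, -1.5, 0, 0, 0], [0, 0, -1.5, 0, 0, 0], [0, 0, -1.5, 0, 0, 0]]
  ],
  "fingers": 1,
  "newtons": 60
}}

```text
time: 5.95
tool_pos: [446.8, -286.0, 82.2]
tcp_rot: [179.9, -0.1, -2.3]
ft_force: [0.2, -1.5, 5.5]
finger_gap: 47.5
grip_force: 61.2
```

Emit:
{"method": "step_arm", "body": {
  "targets": [
    [[0, 0, 3, 0, 0, 0], [0, 0, 8, 0, 0, 0], [0, 0, 15, 0, 0, 0], [0, 0, 25, 0, 0, 0], [0, 0, 40, 0, 0, 0], [0, 0, 50, 0, 0, 0], [0, 0, 50, 0, 0, 0]]
  ]
}}

```text
time: 6.53
tool_pos: [447.8, -286.7, 135.0]
tcp_rot: [179.8, -0.2, -2.3]
ft_force: [0.3, -0.5, -0.2]
finger_gap: 47.0
grip_force: 61.7
```

```bash
python3 -c "
from h import *
a=grab('top','q1',400,200,90,140,4);b=grab('scene','q1s',180,230,120,140,4)
cv2.imwrite('pics/q1m.png',np.hstack([a,b[:560]]))"
```

```text
(no output)
```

View pics/q1m.png

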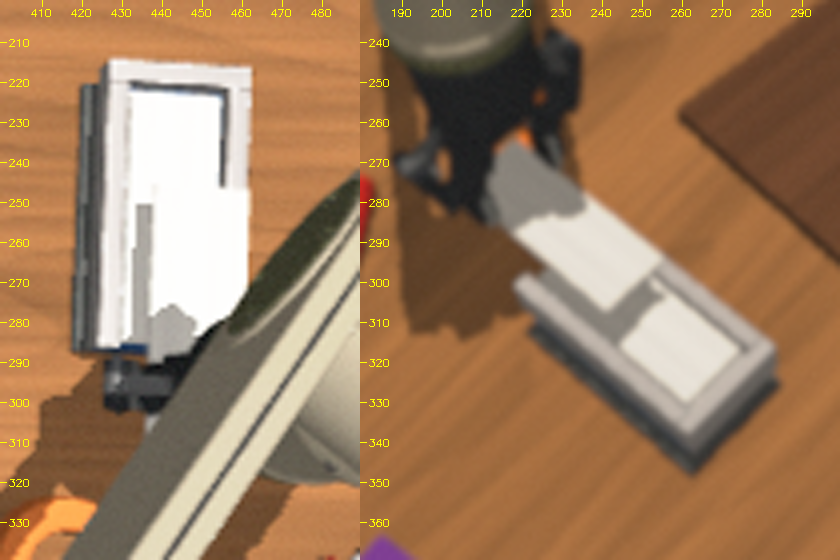

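Emit:
{"method": "step_arm", "body": {
  "targets": [
    [[3, 20, 5, 0, 0, 0], [8, 58, 10, 0, 0, -0.01], [13, 97, 10, 0, 0, -0.02], [18, 136, 10, 0, 0, -0.03], [23, 175, 10, 0, 0, -0.04], [28, 214, 10, 0, 0, -0.05], [33, 253, 10, 0, 0, -0.06], [38, 292, 10, 0, 0, -0.07], [43, 331, 10, 0, 0, -0.08], [48, 370, 0, 0, 0, -0.085], [53, 405, -10, 0, 0, -0.085], [56, 428.5, -20, 0, 0, -0.085]]
  ]
}}

```text
time: 7.63
tool_pos: [501.7, 146.1, 110.5]
tcp_rot: [-180.0, 0.0, -7.1]
ft_force: [-0.1, 0.0, -0.3]
finger_gap: 47.4
grip_force: 61.9
```

Emit:
{"method": "step_arm", "body": {
  "targets": [
    [[0, 0, 0, 0, 0, 0], [0, 0, 0, 0, 0, 0], [0, 0, -20, 0, 0, 0], [0, 0, -40, 0, 0, 0], [0, 0, -55, 0, 0, 0], [0, 0, -66, 0, 0, 0], [0, 0, -66, 0, 0, 0], [0, 0, -66, 0, 0, 0]]
  ]
}}

```text
time: 8.3
tool_pos: [501.9, 142.1, 45.3]
tcp_rot: [180.0, 0.1, -7.2]
ft_force: [-0.2, -0.3, 0.1]
finger_gap: 47.1
grip_force: 61.9
```

```bash
python3 -c "
from bench import r
s=r.sense(); print(s['time'],s['tool_pos'],s['tcp_rot'],s['ft_force'])"
```

```text
8.3 [501.87316572 142.14456914  45.27092395] [ 1.79970819e+02  7.43336449e-02 -7.22841147e+00] [-0.19354821 -0.29119119  0.13658757]
```

Lower gently until contact.

Emit:
{"method": "step_arm", "body": {
  "targets": [
    [[0, 0, -2, 0, 0, 0], [0, 0, -4, 0, 0, 0], [0, 0, -4, 0, 0, 0]]
  ]
}}

```text
time: 8.55
tool_pos: [502.9, 142.9, 42.2]
tcp_rot: [-180.0, -0.1, -7.2]
ft_force: [-0.2, -0.4, -0.9]
finger_gap: 47.6
grip_force: 61.9
```

Emit:
{"method": "step_arm", "body": {
  "targets": [
    [[0, 0, -1.5, 0, 0, 0], [0, 0, -1.5, 0, 0, 0]]
  ]
}}

```text
time: 8.72
tool_pos: [502.5, 143.0, 40.3]
tcp_rot: [-180.0, -0.0, -7.2]
ft_force: [-0.3, 0.0, -0.8]
finger_gap: 47.3
grip_force: 61.9
```

Emit:
{"method": "step_arm", "body": {
  "targets": [
    [[0, 0, -1, 0, 0, 0], [0, 0, -1, 0, 0, 0]]
  ]
}}

```text
time: 8.88
tool_pos: [502.3, 142.9, 39.1]
tcp_rot: [180.0, -0.0, -7.2]
ft_force: [0.3, 0.0, -1.3]
finger_gap: 47.5
grip_force: 61.9
```

Emit:
{"method": "step_arm", "body": {
  "targets": [
    [[0, 0, -1, 0, 0, 0], [0, 0, -1, 0, 0, 0]]
  ]
}}

```text
time: 9.05
tool_pos: [502.2, 142.9, 38.0]
tcp_rot: [180.0, 0.0, -7.2]
ft_force: [0.6, -0.6, -0.2]
finger_gap: 47.5
grip_force: 61.9
```

Emit:
{"method": "step_arm", "body": {
  "targets": [
    [[0, 0, -1, 0, 0, 0], [0, 0, -1, 0, 0, 0]]
  ]
}}

```text
time: 9.22
tool_pos: [502.3, 143.0, 37.6]
tcp_rot: [180.0, 0.0, -7.2]
ft_force: [-4.0, -1.3, 6.6]
finger_gap: 47.7
grip_force: 65.7
```

Emit:
{"method": "step_arm", "body": {
  "targets": [
    [[0, 0, -1, 0, 0, 0], [0, 0, -1, 0, 0, 0]]
  ]
}}

```text
time: 9.38
tool_pos: [502.4, 143.0, 37.6]
tcp_rot: [180.0, 0.0, -7.2]
ft_force: [-9.3, -1.4, 16.3]
finger_gap: 47.7
grip_force: 71.3
```

Emit:
{"method": "step_arm", "body": {
  "targets": [
    [[0, 0, 1.5, 0, 0, 0], [0, 0, 1.5, 0, 0, 0], [0, 0, 1.5, 0, 0, 0], [0, 0, 1.5, 0, 0, 0], [0, 0, 1.5, 0, 0, 0]]
  ],
  "fingers": -0.5
}}

```text
time: 9.8
tool_pos: [502.2, 142.9, 37.4]
tcp_rot: [180.0, 0.0, -7.2]
ft_force: [-0.5, -0.4, -0.6]
finger_gap: 64.6
grip_force: 0.0
```

Emit:
{"method": "step_arm", "body": {
  "targets": [
    [[0, 0, 8, 0, 0, 0], [0, 0, 25, 0, 0, 0], [5, -30, 60, 0, 0, 0], [10, -68, 70, 0, 0, 0], [17, -107, 75, 0, 0, 0], [24, -146, 80, 0, 0, 0], [30, -185, 85, 0, 0, 0], [37, -224, 90, 0, 0, 0], [44, -263, 95, 0, 0, 0.03], [51, -302, 95, 0, 0, 0.06], [58, -341, 95, 0, 0, 0.085], [65, -380, 90, 0, 0, 0.085]]
  ]
}}

```text
time: 10.8
tool_pos: [568.0, -239.6, 129.5]
tcp_rot: [179.9, -0.1, -2.2]
ft_force: [2.0, -0.2, 1.0]
finger_gap: 63.8
grip_force: 0.0
```

Emit:
{"method": "step_arm", "body": {
  "targets": [
    [[5, -30, -10, 0, 0, 0], [8, -52, -25, 0, 0, 0], [8, -52, -30, 0, 0, 0], [8, -52, -30, 0, 0, 0]]
  ],
  "fingers": 1
}}

```text
time: 11.13
tool_pos: [573.8, -289.7, 95.6]
tcp_rot: [-179.9, 0.2, -2.4]
ft_force: [-0.2, 0.8, 0.4]
finger_gap: 15.3
grip_force: 0.0
```

```bash
python3 -c "
from h import *
from bench import r
s=r.sense(); print(s['time'],s['tool_pos'],s['tcp_rot'],s['ft_force'])
a=grab('top','r1',220,175,260,140,3);"
```

```text
11.1333 [ 573.84343504 -289.69259974   95.60983737] [-1.79894761e+02  1.76253515e-01 -2.43523802e+00] [-0.22875938  0.77260765  0.41400531]
```

View pics/r1.png

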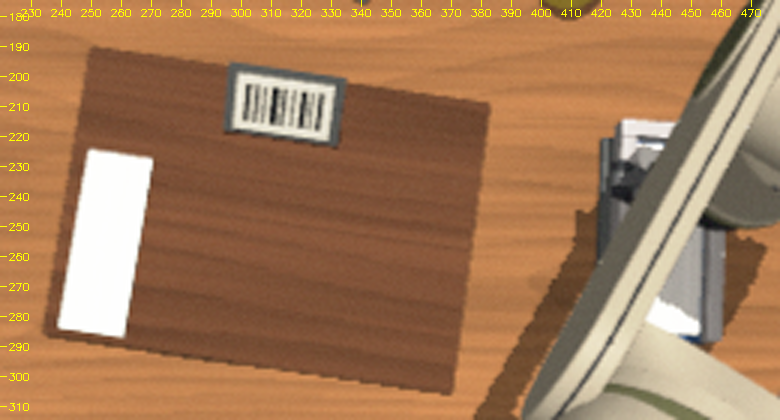

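Plate 1 lies flat in the left slot (px 239–272, 224–287). On to plate 2, whose top should be at 64 mm.

Emit:
{"method": "step_arm", "body": {
  "targets": [
    [[1, 0, 0, 0, 0, 0], [1, 0, 0, 0, 0, 0], [1, 0, -4, 0, 0, 0], [1, 0, -7, 0, 0, 0], [1, 0, -7, 0, 0, 0]]
  ],
  "newtons": 40
}}

```text
time: 11.6
tool_pos: [576.1, -288.3, 90.1]
tcp_rot: [-180.0, 0.0, -2.3]
ft_force: [-0.1, 1.0, -0.9]
finger_gap: -0.1
grip_force: 0.0
```

Emit:
{"method": "step_arm", "body": {
  "targets": [
    [[0, 0, -1, 0, 0, 0], [0, 0, -1, 0, 0, 0]]
  ]
}}

```text
time: 11.77
tool_pos: [576.2, -288.8, 89.4]
tcp_rot: [-180.0, 0.0, -2.3]
ft_force: [-0.2, -0.1, 0.8]
finger_gap: -0.4
grip_force: 0.0
```

Emit:
{"method": "step_arm", "body": {
  "targets": [
    [[0, 0, -1, 0, 0, 0], [0, 0, -1, 0, 0, 0]]
  ]
}}

```text
time: 11.93
tool_pos: [576.2, -289.0, 88.5]
tcp_rot: [-180.0, 0.0, -2.3]
ft_force: [-0.1, 0.5, -0.7]
finger_gap: -0.1
grip_force: 0.0
```

Emit:
{"method": "step_arm", "body": {
  "targets": [
    [[0, 0, -2, 0, 0, 0], [0, 0, -2, 0, 0, 0]]
  ]
}}

```text
time: 12.1
tool_pos: [576.1, -289.0, 86.2]
tcp_rot: [-180.0, 0.0, -2.3]
ft_force: [-0.1, 1.0, 0.1]
finger_gap: -0.4
grip_force: 0.0
```

Emit:
{"method": "step_arm", "body": {
  "targets": [
    [[0, 0, -1, 0, 0, 0], [0, 0, -1, 0, 0, 0]]
  ]
}}

```text
time: 12.27
tool_pos: [576.5, -289.3, 86.1]
tcp_rot: [180.0, -0.0, -2.3]
ft_force: [-1.8, 0.2, 3.6]
finger_gap: -0.2
grip_force: 1.8
```

Emit:
{"method": "step_arm", "body": {
  "targets": [
    [[0, 0, -0.7, 0, 0, 0], [0, 0, -0.7, 0, 0, 0]]
  ]
}}

```text
time: 12.43
tool_pos: [576.8, -289.5, 86.1]
tcp_rot: [180.0, -0.1, -2.3]
ft_force: [-1.8, 0.1, 6.3]
finger_gap: 0.4
grip_force: 3.6
```

Emit:
{"method": "step_arm", "body": {
  "targets": [
    [[-4, 0.2, -0.3, 0, 0, 0], [-10, 0.4, -0.3, 0, 0, 0], [-16, 0.6, -0.3, 0, 0, 0], [-22, 0.9, -0.3, 0, 0, 0], [-28, 1.1, -0.3, 0, 0, 0], [-34, 1.3, -0.3, 0, 0, 0], [-40, 1.6, -0.3, 0, 0, 0], [-46, 1.8, -0.3, 0, 0, 0], [-52, 2, -0.3, 0, 0, 0], [-58, 2.3, -0.3, 0, 0, 0], [-63, 2.5, -0.3, 0, 0, 0], [-63, 2.5, -0.3, 0, 0, 0]]
  ]
}}

```text
time: 13.43
tool_pos: [513.7, -287.3, 86.1]
tcp_rot: [179.9, -0.1, -2.3]
ft_force: [-2.5, 0.3, 8.4]
finger_gap: -0.3
grip_force: 4.3
```

Emit:
{"method": "step_arm", "body": {
  "targets": [
    [[0, 0, 5, 0, 0, 0], [0, 0, 30, 0, 0, 0], [0, -20, 70, 0, 0, 0], [-40, -60, 80, 0, 0, 0], [-40, -100, 80, 0, 0, 0], [-40, -130, 80, 0, 0, 0], [-40, -130, 80, 0, 0, 0]]
  ],
  "fingers": -0.8
}}

```text
time: 14.02
tool_pos: [471.3, -423.2, 165.1]
tcp_rot: [179.8, -0.0, -2.6]
ft_force: [0.6, -0.6, 0.1]
finger_gap: 76.8
grip_force: 0.0
```

```bash
cat > chk.py <<'E'
# overhang check + drift of board / scanner against the first pictures
import sys
from h import *
from bench import r, vision
im=vision.snapshot('top')['img']; z=float(sys.argv[1]); t0=cv2.imread('pics/top0.png')
print('t',r.sense()['time'],r.sense()['tool_pos'].round(1))
for u in (433,437,441,446,450):
    col=im[270:345,u].min(1).astype(int); i=270+int(np.argmax(col<200)); 
    f=i-1+(col[i-271]-170)/max(1,col[i-271]-col[i-270]); print(u,round(f,1),back('top',u,f+.5 if 0 else f,z).round(1))
for v in (295,303): 
    row=im[v,415:470].min(1); w=np.where(row>180)[0]+415; print('edges',v,w.min()-.5,w.max()+.5,back('top',w.min()-.5,v,z).round(1),back('top',w.max()+.5,v,z).round(1)) if len(w) else 0
for n,(x,y,w,h) in dict(tag=(290,190,52,40),board=(228,182,165,35),scan=(145,195,70,75)).items():
    d=np.abs(im[y:y+h,x:x+w].astype(int)-t0[y:y+h,x:x+w]).max(2); print(n,'changed px',(d>40).sum())
E
python3 chk.py 64
python3 - <<'E'
import sys; sys.path.insert(0,'.')
from h import *
im=cv2.imread('pics/full_p1.png')  # same detector on the first overhang, for reference
for u in (433,441,450):
    col=im[270:345,u].min(1).astype(int); i=270+int(np.argmax(col<200)); print(u,i)
E
```

```text
t 14.0667 [ 471.9 -420.1  164.5]
433 312.9 [ 415.9 -265.9   64. ]
437 313.3 [ 415.2 -274.8   64. ]
441 313.4 [ 415.1 -283.6   64. ]
446 313.6 [ 414.8 -294.7   64. ]
450 314.5 [ 413.  -303.5   64. ]
edges 295 429.5 453.5 [ 455.2 -258.6   64. ] [ 456.1 -312.    64. ]
edges 303 429.5 452.5 [ 437.6 -258.4   64. ] [ 438.3 -309.5   64. ]
tag changed px 0
board changed px 0
scan changed px 0
433 313
441 313
450 314
```

Emit:
{"method": "step_arm", "body": {
  "targets": [
    [[-6, 30, 0, 0, 0, 0], [-14, 65, 0, 0, 0, 0], [-20, 100, 0, 0, 0, 0], [-26, 125, -10, 0, 0, 0], [-26, 131, -28, 0, 0, 0], [-26, 131, -28, 0, 0, 0], [-26, 131, -28, 0, 0, 0]]
  ]
}}

```text
time: 14.65
tool_pos: [446.7, -284.2, 135.8]
tcp_rot: [-179.9, 0.1, -2.2]
ft_force: [0.2, 0.0, 0.4]
finger_gap: 76.8
grip_force: 0.0
```

Emit:
{"method": "step_arm", "body": {
  "targets": [
    [[0, 0, -20, 0, 0, 0], [0, 0, -40, 0, 0, 0], [0, 0, -52, 0, 0, 0], [0, 0, -58.5, 0, 0, 0], [0, 0, -58.5, 0, 0, 0], [0, 0, -58.5, 0, 0, 0]]
  ]
}}

```text
time: 15.15
tool_pos: [447.4, -286.0, 78.5]
tcp_rot: [-180.0, 0.0, -2.3]
ft_force: [0.8, 0.3, 0.7]
finger_gap: 76.6
grip_force: 0.0
```

Emit:
{"method": "step_arm", "body": {
  "targets": [
    [[0, 0, 0, 0, 0, 0], [0, 0, 0, 0, 0, 0], [0, 0, 0, 0, 0, 0], [0, 0, 0, 0, 0, 0], [0, 0, 0, 0, 0, 0], [0, 0, 0, 0, 0, 0], [0, 0, 0, 0, 0, 0], [0, 0, 0, 0, 0, 0]]
  ],
  "fingers": 1,
  "newtons": 60
}}

```text
time: 15.82
tool_pos: [447.9, -286.1, 78.9]
tcp_rot: [179.9, -0.1, -2.3]
ft_force: [0.4, -1.2, 4.3]
finger_gap: 47.3
grip_force: 61.1
```

Emit:
{"method": "step_arm", "body": {
  "targets": [
    [[0, 0, 3, 0, 0, 0], [0, 0, 8, 0, 0, 0], [0, 0, 15, 0, 0, 0], [0, 0, 25, 0, 0, 0], [0, 0, 40, 0, 0, 0], [0, 0, 54, 0, 0, 0], [0, 0, 54, 0, 0, 0], [0, 0, 54, 0, 0, 0]]
  ]
}}

```text
time: 16.48
tool_pos: [447.9, -286.1, 133.4]
tcp_rot: [179.9, -0.1, -2.3]
ft_force: [-0.8, 1.1, -2.4]
finger_gap: 47.1
grip_force: 61.7
```

Emit:
{"method": "step_arm", "body": {
  "targets": [
    [[3, 20, 2, 0, 0, 0], [8, 55, 2, 0, 0, -0.01], [13, 93, 2, 0, 0, -0.02], [18, 130, 2, 0, 0, -0.03], [23, 168, 2, 0, 0, -0.04], [28, 206, 2, 0, 0, -0.05], [33, 244, 2, 0, 0, -0.06], [38, 282, 0, 0, 0, -0.07], [43, 318, -8, 0, 0, -0.085], [48.5, 340, -16, 0, 0, -0.085], [48.5, 347, -25, 0, 0, -0.085], [48.5, 347, -25, 0, 0, -0.085]]
  ]
}}

```text
time: 17.48
tool_pos: [493.7, 63.0, 104.1]
tcp_rot: [180.0, 0.3, -7.0]
ft_force: [-0.2, -0.2, -1.3]
finger_gap: 46.9
grip_force: 61.9
```

Emit:
{"method": "step_arm", "body": {
  "targets": [
    [[0, 0, 0, 0, 0, 0], [0, 0, -20, 0, 0, 0], [0, 0, -40, 0, 0, 0], [0, 0, -55, 0, 0, 0], [0, 0, -67, 0, 0, 0], [0, 0, -67, 0, 0, 0], [0, 0, -67, 0, 0, 0]]
  ]
}}

```text
time: 18.07
tool_pos: [495.7, 60.2, 40.0]
tcp_rot: [180.0, 0.0, -7.3]
ft_force: [0.4, 0.5, -0.6]
finger_gap: 47.4
grip_force: 69.9
```

Emit:
{"method": "step_arm", "body": {
  "targets": [
    [[0, 0, -1, 0, 0, 0], [0, 0, -1, 0, 0, 0]]
  ]
}}

```text
time: 18.23
tool_pos: [496.2, 60.9, 39.6]
tcp_rot: [-180.0, -0.0, -7.2]
ft_force: [-0.2, -0.6, -0.8]
finger_gap: 47.4
grip_force: 69.9
```

Emit:
{"method": "step_arm", "body": {
  "targets": [
    [[0, 0, -1, 0, 0, 0], [0, 0, -1, 0, 0, 0]]
  ]
}}

```text
time: 18.4
tool_pos: [495.9, 61.3, 38.3]
tcp_rot: [-180.0, -0.0, -7.2]
ft_force: [-0.2, 0.4, -0.7]
finger_gap: 47.2
grip_force: 69.9
```

Emit:
{"method": "step_arm", "body": {
  "targets": [
    [[0, 0, -1, 0, 0, 0], [0, 0, -1, 0, 0, 0]]
  ]
}}

```text
time: 18.57
tool_pos: [496.0, 61.4, 37.7]
tcp_rot: [180.0, -0.0, -7.2]
ft_force: [-2.2, -0.4, 4.3]
finger_gap: 47.1
grip_force: 73.0
```

Emit:
{"method": "step_arm", "body": {
  "targets": [
    [[0, 0, 0, 0, 0, 0], [0, 0, 0, 0, 0, 0], [0, 0, 0, 0, 0, 0], [0, 0, 0, 0, 0, 0], [0, 0, 0, 0, 0, 0]]
  ],
  "fingers": -0.5
}}

```text
time: 18.98
tool_pos: [495.8, 61.5, 37.1]
tcp_rot: [-180.0, 0.0, -7.2]
ft_force: [-0.1, -0.0, -0.5]
finger_gap: 64.0
grip_force: 0.0
```

Emit:
{"method": "step_arm", "body": {
  "targets": [
    [[0, 0, 10, 0, 0, 0], [0, 0, 35, 0, 0, 0], [5, -25, 65, 0, 0, 0], [14, -63, 75, 0, 0, 0], [23, -101, 85, 0, 0, 0], [32, -139, 90, 0, 0, 0], [41, -177, 95, 0, 0, 0], [50, -215, 95, 0, 0, 0.03], [59, -253, 95, 0, 0, 0.06], [68, -291, 95, 0, 0, 0.085], [77, -328, 80, 0, 0, 0.085], [80, -350, 60, 0, 0, 0.085]]
  ]
}}

```text
time: 19.98
tool_pos: [578.1, -293.7, 100.5]
tcp_rot: [179.8, -0.3, -2.4]
ft_force: [1.3, -0.9, -0.6]
finger_gap: 64.2
grip_force: 0.0
```

Emit:
{"method": "step_arm", "body": {
  "targets": [
    [[0, 0, 0, 0, 0, 0], [0, 0, 0, 0, 0, 0], [0, 0, 0, 0, 0, 0], [0, 0, 0, 0, 0, 0], [0, 0, 0, 0, 0, 0], [0, 0, -5, 0, 0, 0], [0, 0, -9, 0, 0, 0], [0, 0, -9, 0, 0, 0], [0, 0, -9, 0, 0, 0]]
  ],
  "fingers": 1,
  "newtons": 40
}}

```text
time: 20.73
tool_pos: [575.4, -288.0, 87.5]
tcp_rot: [-180.0, 0.1, -2.3]
ft_force: [-0.2, -0.6, 0.6]
finger_gap: 0.2
grip_force: 0.0
```

Contact is expected at about 82.

Emit:
{"method": "step_arm", "body": {
  "targets": [
    [[0, 0, -2, 0, 0, 0], [0, 0, -4.5, 0, 0, 0], [0, 0, -4.5, 0, 0, 0]]
  ]
}}

```text
time: 20.98
tool_pos: [575.5, -288.4, 82.9]
tcp_rot: [-180.0, 0.0, -2.3]
ft_force: [-1.1, 0.4, -0.2]
finger_gap: -0.0
grip_force: 0.0
```

Emit:
{"method": "step_arm", "body": {
  "targets": [
    [[0, 0, -1, 0, 0, 0], [0, 0, -1, 0, 0, 0]]
  ]
}}

```text
time: 21.15
tool_pos: [575.6, -288.6, 82.3]
tcp_rot: [-180.0, 0.0, -2.3]
ft_force: [-0.1, 0.2, -0.5]
finger_gap: 0.1
grip_force: 0.0
```

Emit:
{"method": "step_arm", "body": {
  "targets": [
    [[0, 0, -0.7, 0, 0, 0], [0, 0, -0.7, 0, 0, 0]]
  ]
}}

```text
time: 21.32
tool_pos: [575.9, -288.7, 82.2]
tcp_rot: [180.0, -0.0, -2.3]
ft_force: [0.1, 0.2, 1.5]
finger_gap: 0.1
grip_force: 0.6
```

Emit:
{"method": "step_arm", "body": {
  "targets": [
    [[0, 0, -1.3, 0, 0, 0], [0, 0, -1.3, 0, 0, 0]]
  ]
}}

```text
time: 21.48
tool_pos: [576.5, -289.1, 82.1]
tcp_rot: [179.9, -0.1, -2.3]
ft_force: [-2.0, 0.7, 7.6]
finger_gap: 0.1
grip_force: 3.9
```

Emit:
{"method": "step_arm", "body": {
  "targets": [
    [[-4, 0.2, -0.2, 0, 0, 0], [-10, 0.4, -0.2, 0, 0, 0], [-16, 0.6, -0.2, 0, 0, 0], [-22, 0.9, -0.2, 0, 0, 0], [-28, 1.1, -0.2, 0, 0, 0], [-34, 1.3, -0.2, 0, 0, 0], [-40, 1.6, -0.2, 0, 0, 0], [-46, 1.8, -0.2, 0, 0, 0], [-52, 2, -0.2, 0, 0, 0], [-58, 2.3, -0.2, 0, 0, 0], [-63, 2.5, -0.2, 0, 0, 0], [-63, 2.5, -0.2, 0, 0, 0]]
  ]
}}

```text
time: 22.48
tool_pos: [513.3, -286.8, 82.1]
tcp_rot: [179.9, -0.1, -2.3]
ft_force: [-1.8, 0.3, 8.2]
finger_gap: 0.3
grip_force: 4.3
```

Emit:
{"method": "step_arm", "body": {
  "targets": [
    [[0, 0, 5, 0, 0, 0], [0, 0, 30, 0, 0, 0], [0, -20, 70, 0, 0, 0], [-40, -60, 80, 0, 0, 0], [-40, -100, 80, 0, 0, 0], [-40, -130, 80, 0, 0, 0], [-40, -130, 80, 0, 0, 0]]
  ],
  "fingers": -0.8
}}

```text
time: 23.07
tool_pos: [470.9, -422.7, 161.1]
tcp_rot: [179.8, -0.0, -2.6]
ft_force: [0.8, 0.3, -0.2]
finger_gap: 76.8
grip_force: 0.0
```

```bash
python3 chk.py 60
```

```text
t 23.1167 [ 471.5 -419.6  160.5]
433 313.4 [ 414.7 -266.8   60. ]
437 313.5 [ 414.6 -275.6   60. ]
441 314.2 [ 413.3 -284.5   60. ]
446 314.4 [ 412.9 -295.6   60. ]
450 314.5 [ 412.9 -304.5   60. ]
edges 295 429.5 452.5 [ 455.4 -259.4   60. ] [ 456.2 -310.8   60. ]
edges 303 429.5 452.5 [ 437.6 -259.2   60. ] [ 438.4 -310.5   60. ]
tag changed px 2
board changed px 0
scan changed px 0
```

Emit:
{"method": "step_arm", "body": {
  "targets": [
    [[-6, 30, 0, 0, 0, 0], [-14, 65, 0, 0, 0, 0], [-20, 100, 0, 0, 0, 0], [-26, 125, -10, 0, 0, 0], [-27, 131, -28, 0, 0, 0], [-27, 131, -28, 0, 0, 0], [-27, 131, -28, 0, 0, 0]]
  ]
}}

```text
time: 23.7
tool_pos: [445.3, -283.7, 131.7]
tcp_rot: [-179.9, 0.1, -2.2]
ft_force: [0.1, -0.7, 0.4]
finger_gap: 76.8
grip_force: 0.0
```

Emit:
{"method": "step_arm", "body": {
  "targets": [
    [[0, 0, -20, 0, 0, 0], [0, 0, -40, 0, 0, 0], [0, 0, -52, 0, 0, 0], [0, 0, -58.5, 0, 0, 0], [0, 0, -58.5, 0, 0, 0], [0, 0, -58.5, 0, 0, 0]]
  ]
}}

```text
time: 24.2
tool_pos: [446.0, -285.5, 74.4]
tcp_rot: [180.0, -0.0, -2.3]
ft_force: [-0.7, -1.2, -0.0]
finger_gap: 77.0
grip_force: 0.0
```

Emit:
{"method": "step_arm", "body": {
  "targets": [
    [[0, 0, 0, 0, 0, 0], [0, 0, 0, 0, 0, 0], [0, 0, 0, 0, 0, 0], [0, 0, 0, 0, 0, 0], [0, 0, 0, 0, 0, 0], [0, 0, 0, 0, 0, 0], [0, 0, 0, 0, 0, 0], [0, 0, 0, 0, 0, 0]]
  ],
  "fingers": 1,
  "newtons": 60
}}

```text
time: 24.87
tool_pos: [446.3, -285.4, 74.5]
tcp_rot: [180.0, -0.1, -2.3]
ft_force: [1.2, -1.3, 4.9]
finger_gap: 47.1
grip_force: 61.2
```

Emit:
{"method": "step_arm", "body": {
  "targets": [
    [[0, 0, 3, 0, 0, 0], [0, 0, 8, 0, 0, 0], [0, 0, 15, 0, 0, 0], [0, 0, 25, 0, 0, 0], [0, 0, 40, 0, 0, 0], [0, 0, 54, 0, 0, 0], [0, 0, 54, 0, 0, 0], [0, 0, 54, 0, 0, 0]]
  ]
}}

```text
time: 25.53
tool_pos: [446.4, -285.6, 129.2]
tcp_rot: [179.9, -0.1, -2.3]
ft_force: [0.3, -0.1, -1.7]
finger_gap: 46.9
grip_force: 61.7
```

Emit:
{"method": "step_arm", "body": {
  "targets": [
    [[3, 15, 4, 0, 0, 0], [8, 45, 4, 0, 0, -0.01], [13, 80, 4, 0, 0, -0.02], [18, 115, 4, 0, 0, -0.03], [23, 150, 4, 0, 0, -0.05], [28, 185, 4, 0, 0, -0.07], [34, 220, 0, 0, 0, -0.085], [39, 250, -10, 0, 0, -0.085], [40.5, 265, -20, 0, 0, -0.085], [40.5, 265, -30, 0, 0, -0.085], [40.5, 265, -30, 0, 0, -0.085]]
  ]
}}

```text
time: 26.45
tool_pos: [484.0, -19.1, 94.7]
tcp_rot: [180.0, 0.3, -7.0]
ft_force: [-0.1, 0.2, -1.2]
finger_gap: 47.0
grip_force: 61.8
```

Emit:
{"method": "step_arm", "body": {
  "targets": [
    [[0, 0, -20, 0, 0, 0], [0, 0, -40, 0, 0, 0], [0, 0, -52, 0, 0, 0], [0, 0, -59, 0, 0, 0], [0, 0, -59, 0, 0, 0], [0, 0, -59, 0, 0, 0]]
  ]
}}

```text
time: 26.95
tool_pos: [486.4, -20.9, 39.1]
tcp_rot: [180.0, 0.0, -7.2]
ft_force: [-0.1, -0.5, -1.1]
finger_gap: 47.1
grip_force: 67.6
```

Emit:
{"method": "step_arm", "body": {
  "targets": [
    [[0, 0, -1, 0, 0, 0], [0, 0, -2, 0, 0, 0], [0, 0, -2, 0, 0, 0]]
  ]
}}

```text
time: 27.2
tool_pos: [486.8, -20.6, 37.7]
tcp_rot: [180.0, -0.1, -7.2]
ft_force: [-2.2, -0.5, 4.7]
finger_gap: 47.1
grip_force: 70.9
```

Emit:
{"method": "step_arm", "body": {
  "targets": [
    [[0, 0, -1, 0, 0, 0], [0, 0, -1, 0, 0, 0]]
  ]
}}

```text
time: 27.37
tool_pos: [486.8, -20.6, 37.6]
tcp_rot: [180.0, -0.0, -7.2]
ft_force: [-8.0, -0.8, 16.5]
finger_gap: 46.9
grip_force: 77.0
```

Emit:
{"method": "step_arm", "body": {
  "targets": [
    [[0, 0, 1, 0, 0, 0], [0, 0, 1, 0, 0, 0], [0, 0, 1, 0, 0, 0], [0, 0, 1, 0, 0, 0], [0, 0, 1, 0, 0, 0]]
  ],
  "fingers": -0.5
}}

```text
time: 27.78
tool_pos: [486.2, -20.1, 36.7]
tcp_rot: [-180.0, 0.0, -7.2]
ft_force: [-0.2, 0.1, -0.3]
finger_gap: 64.2
grip_force: 0.0
```

Emit:
{"method": "step_arm", "body": {
  "targets": [
    [[0, 0, 10, 0, 0, 0], [0, 0, 35, 0, 0, 0], [5, -15, 70, 0, 0, 0], [14, -45, 85, 0, 0, 0], [25, -80, 95, 0, 0, 0], [36, -115, 95, 0, 0, 0.02], [48, -150, 95, 0, 0, 0.04], [60, -185, 95, 0, 0, 0.06], [72, -220, 90, 0, 0, 0.085], [82, -250, 80, 0, 0, 0.085], [88.5, -268, 60, 0, 0, 0.085], [88.5, -268, 60, 0, 0, 0.085]]
  ]
}}

```text
time: 28.78
tool_pos: [573.4, -291.1, 93.4]
tcp_rot: [-179.9, 0.2, -2.5]
ft_force: [-0.9, 0.5, -1.8]
finger_gap: 64.1
grip_force: 0.0
```

Emit:
{"method": "step_arm", "body": {
  "targets": [
    [[0, 0, 0, 0, 0, 0], [0, 0, 0, 0, 0, 0], [0, 0, 0, 0, 0, 0], [0, 0, 0, 0, 0, 0], [0, 0, 0, 0, 0, 0], [0, 0, -7, 0, 0, 0], [0, 0, -14, 0, 0, 0], [0, 0, -14, 0, 0, 0], [0, 0, -14, 0, 0, 0]]
  ],
  "fingers": 1,
  "newtons": 40
}}

```text
time: 29.53
tool_pos: [574.0, -287.5, 81.6]
tcp_rot: [-179.9, 0.1, -2.3]
ft_force: [0.8, 0.5, -0.3]
finger_gap: -0.2
grip_force: 0.0
```

Emit:
{"method": "step_arm", "body": {
  "targets": [
    [[0, 0, -1.5, 0, 0, 0], [0, 0, -3, 0, 0, 0], [0, 0, -3, 0, 0, 0]]
  ]
}}

```text
time: 29.78
tool_pos: [574.7, -288.1, 79.6]
tcp_rot: [-180.0, 0.0, -2.3]
ft_force: [-0.4, -0.1, -0.6]
finger_gap: 0.2
grip_force: 0.0
```

Emit:
{"method": "step_arm", "body": {
  "targets": [
    [[0, 0, -1, 0, 0, 0], [0, 0, -1, 0, 0, 0]]
  ]
}}

```text
time: 29.95
tool_pos: [574.8, -288.1, 78.8]
tcp_rot: [-180.0, -0.0, -2.3]
ft_force: [-0.4, -0.1, -0.6]
finger_gap: -0.1
grip_force: 0.0
```

Emit:
{"method": "step_arm", "body": {
  "targets": [
    [[0, 0, -0.7, 0, 0, 0], [0, 0, -0.7, 0, 0, 0]]
  ]
}}

```text
time: 30.12
tool_pos: [574.8, -288.1, 78.1]
tcp_rot: [-180.0, 0.0, -2.3]
ft_force: [0.2, 0.1, -0.3]
finger_gap: 0.2
grip_force: 0.0
```

Emit:
{"method": "step_arm", "body": {
  "targets": [
    [[0, 0, -1.5, 0, 0, 0], [0, 0, -1.5, 0, 0, 0]]
  ]
}}

```text
time: 30.28
tool_pos: [575.4, -288.5, 78.1]
tcp_rot: [180.0, -0.1, -2.3]
ft_force: [-2.5, 1.1, 6.5]
finger_gap: -0.2
grip_force: 3.8
```

Emit:
{"method": "step_arm", "body": {
  "targets": [
    [[-4, 0.2, -0.2, 0, 0, 0], [-10, 0.4, -0.2, 0, 0, 0], [-16, 0.6, -0.2, 0, 0, 0], [-22, 0.9, -0.2, 0, 0, 0], [-28, 1.1, -0.2, 0, 0, 0], [-34, 1.3, -0.2, 0, 0, 0], [-40, 1.6, -0.2, 0, 0, 0], [-46, 1.8, -0.2, 0, 0, 0], [-52, 2, -0.2, 0, 0, 0], [-58, 2.3, -0.2, 0, 0, 0], [-62, 2.5, -0.2, 0, 0, 0], [-62, 2.5, -0.2, 0, 0, 0]]
  ]
}}

```text
time: 31.28
tool_pos: [513.1, -286.3, 78.1]
tcp_rot: [179.9, -0.1, -2.3]
ft_force: [-1.7, 0.6, 8.6]
finger_gap: 0.0
grip_force: 4.3
```

Emit:
{"method": "step_arm", "body": {
  "targets": [
    [[0, 0, 5, 0, 0, 0], [0, 0, 30, 0, 0, 0], [0, -20, 70, 0, 0, 0], [-40, -60, 80, 0, 0, 0], [-40, -100, 80, 0, 0, 0], [-40, -130, 80, 0, 0, 0], [-40, -130, 80, 0, 0, 0]]
  ],
  "fingers": -0.8
}}

```text
time: 31.87
tool_pos: [470.7, -422.2, 157.1]
tcp_rot: [179.8, -0.0, -2.6]
ft_force: [0.2, 0.5, 0.2]
finger_gap: 77.1
grip_force: 0.0
```

```bash
python3 chk.py 56
```

```text
t 31.9167 [ 471.3 -419.1  156.5]
433 311.3 [ 419.4 -267.7   56. ]
437 311.4 [ 419.2 -276.6   56. ]
441 311.6 [ 419.1 -285.5   56. ]
446 312.4 [ 417.4 -296.7   56. ]
450 312.5 [ 417.4 -305.6   56. ]
edges 295 429.5 451.5 [ 455.5 -260.3   56. ] [ 456.3 -309.6   56. ]
edges 303 428.5 451.5 [ 437.7 -257.8   56. ] [ 438.5 -309.3   56. ]
tag changed px 2
board changed px 0
scan changed px 0
```

Emit:
{"method": "step_arm", "body": {
  "targets": [
    [[-6, 30, 0, 0, 0, 0], [-14, 65, 0, 0, 0, 0], [-20, 100, 0, 0, 0, 0], [-26, 125, -10, 0, 0, 0], [-26, 130.5, -28, 0, 0, 0], [-26, 130.5, -28, 0, 0, 0], [-26, 130.5, -28, 0, 0, 0]]
  ]
}}

```text
time: 32.5
tool_pos: [446.1, -283.7, 127.7]
tcp_rot: [-179.9, 0.1, -2.2]
ft_force: [-0.6, -0.6, -1.0]
finger_gap: 76.5
grip_force: 0.0
```

Emit:
{"method": "step_arm", "body": {
  "targets": [
    [[0, 0, -20, 0, 0, 0], [0, 0, -40, 0, 0, 0], [0, 0, -52, 0, 0, 0], [0, 0, -58.5, 0, 0, 0], [0, 0, -58.5, 0, 0, 0], [0, 0, -58.5, 0, 0, 0]]
  ]
}}

```text
time: 33.0
tool_pos: [446.9, -285.5, 70.4]
tcp_rot: [-180.0, 0.0, -2.3]
ft_force: [-0.2, 0.2, 0.5]
finger_gap: 76.9
grip_force: 0.0
```

Emit:
{"method": "step_arm", "body": {
  "targets": [
    [[0, 0, 0, 0, 0, 0], [0, 0, 0, 0, 0, 0], [0, 0, 0, 0, 0, 0], [0, 0, 0, 0, 0, 0], [0, 0, 0, 0, 0, 0], [0, 0, 0, 0, 0, 0], [0, 0, 0, 0, 0, 0], [0, 0, 0, 0, 0, 0]]
  ],
  "fingers": 1,
  "newtons": 60
}}

```text
time: 33.67
tool_pos: [447.5, -285.6, 71.0]
tcp_rot: [179.9, -0.1, -2.3]
ft_force: [-0.1, -0.3, 7.5]
finger_gap: 47.8
grip_force: 60.9
```

Emit:
{"method": "step_arm", "body": {
  "targets": [
    [[0, 0, 3, 0, 0, 0], [0, 0, 8, 0, 0, 0], [0, 0, 15, 0, 0, 0], [0, 0, 25, 0, 0, 0], [0, 0, 40, 0, 0, 0], [0, 0, 58, 0, 0, 0], [0, 0, 58, 0, 0, 0], [0, 0, 58, 0, 0, 0]]
  ]
}}

```text
time: 34.33
tool_pos: [447.7, -285.8, 129.6]
tcp_rot: [179.9, -0.2, -2.3]
ft_force: [0.3, -0.4, -2.4]
finger_gap: 47.4
grip_force: 61.8
```

Emit:
{"method": "step_arm", "body": {
  "targets": [
    [[2, 12, 4, 0, 0, 0], [5, 35, 4, 0, 0, -0.015], [9, 65, 4, 0, 0, -0.03], [13, 97, 4, 0, 0, -0.05], [17, 128, 4, 0, 0, -0.07], [21, 155, 0, 0, 0, -0.085], [25, 175, -10, 0, 0, -0.085], [25, 184, -20, 0, 0, -0.085], [25, 184, -30, 0, 0, -0.085], [25, 184, -30, 0, 0, -0.085], [25, 184, -30, 0, 0, -0.085]]
  ]
}}

```text
time: 35.25
tool_pos: [470.6, -101.5, 96.7]
tcp_rot: [-180.0, 0.2, -7.2]
ft_force: [0.1, -0.6, -1.5]
finger_gap: 47.0
grip_force: 61.9
```

Emit:
{"method": "step_arm", "body": {
  "targets": [
    [[0, 0, -20, 0, 0, 0], [0, 0, -40, 0, 0, 0], [0, 0, -52, 0, 0, 0], [0, 0, -59, 0, 0, 0], [0, 0, -59, 0, 0, 0], [0, 0, -59, 0, 0, 0]]
  ]
}}

```text
time: 35.75
tool_pos: [472.1, -102.2, 39.4]
tcp_rot: [180.0, -0.0, -7.2]
ft_force: [0.1, -0.3, -1.0]
finger_gap: 47.0
grip_force: 67.0
```

Emit:
{"method": "step_arm", "body": {
  "targets": [
    [[0, 0, -1, 0, 0, 0], [0, 0, -2, 0, 0, 0], [0, 0, -2, 0, 0, 0]]
  ]
}}

```text
time: 36.0
tool_pos: [472.4, -101.7, 37.7]
tcp_rot: [180.0, -0.1, -7.2]
ft_force: [0.1, -1.3, 1.1]
finger_gap: 47.4
grip_force: 68.4
```

Emit:
{"method": "step_arm", "body": {
  "targets": [
    [[0, 0, -1, 0, 0, 0], [0, 0, -1, 0, 0, 0]]
  ]
}}

```text
time: 36.17
tool_pos: [472.5, -101.7, 37.6]
tcp_rot: [180.0, -0.1, -7.2]
ft_force: [-7.1, -1.2, 15.4]
finger_gap: 47.2
grip_force: 75.5
```

Emit:
{"method": "step_arm", "body": {
  "targets": [
    [[0, 0, 1, 0, 0, 0], [0, 0, 1, 0, 0, 0], [0, 0, 1, 0, 0, 0], [0, 0, 1, 0, 0, 0], [0, 0, 1, 0, 0, 0]]
  ],
  "fingers": -0.5
}}

```text
time: 36.58
tool_pos: [471.7, -101.0, 36.8]
tcp_rot: [-180.0, 0.0, -7.2]
ft_force: [0.8, 0.3, -0.4]
finger_gap: 64.1
grip_force: 0.0
```

Emit:
{"method": "step_arm", "body": {
  "targets": [
    [[0, 0, 10, 0, 0, 0], [0, 0, 35, 0, 0, 0], [0, 0, 70, 0, 0, 0], [0, -10, 110, 0, 0, 0], [0, -30, 145, 0, 0, 0], [0, -60, 170, 0, 0, 0], [-10, -95, 190, 0, 0, 0], [-20, -130, 200, 0, 0, 0], [-30, -165, 200, 0, 0, 0], [-40, -200, 200, 0, 0, 0], [-50, -235, 200, 0, 0, 0], [-50, -250, 200, 0, 0, 0]]
  ]
}}

```text
time: 37.58
tool_pos: [419.7, -354.8, 237.9]
tcp_rot: [179.9, 0.0, -7.3]
ft_force: [0.5, -0.2, 0.0]
finger_gap: 63.6
grip_force: 0.0
```

```bash
python3 -c "
from h import *
from bench import r
s=r.sense(); print(s['time'],s['tool_pos'],s['tcp_rot'],s['joint_pos'])
a=grab('top','b1',150,180,320,130,2.5)
b=grab('scene','b1s',240,120,180,180,2.6)
cv2.imwrite('pics/b1m.png',cv2.copyMakeBorder(b,0,0,0,0,0))
h=max(a.shape[0],b.shape[0])
c=np.vstack([a[:, :800],np.zeros((0,800,3),np.uint8)])
cv2.imwrite('pics/b1.png',c)"; python3 chk.py 56 | tail -3
```

```text
37.5833 [ 419.70448664 -354.8449312   237.9046344 ] [ 1.79890564e+02  4.08526074e-03 -7.32936904e+00] [-4.55031251e+01  5.29278073e-02  9.46217223e+01 -8.88609695e-02
  8.52609301e+01  5.18335318e+01]
tag changed px 2
board changed px 0
scan changed px 0
```

View pics/b1.png

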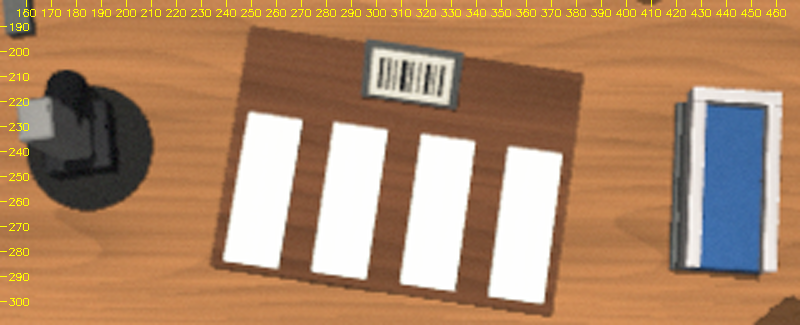

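All four plates lie flat side by side (starting at u≈238, 275, 312 and 346), the magazine is empty, and nothing else has moved. Next I'll refine the scanner and pad poses.

Run:
```python
from h import *
t='top';s='scene'
z=156
p,f=fit([(t,[14,15,z],(156.7,220)),(t,[14,-15,z],(170,218.5)),(t,[-22,-15,z],(171.5,234.5)),(t,[-22,15,z],(158,236)),
 (s,[-22,-15,z],(382,165)),(s,[14,-15,z],(391.5,168.5)),(s,[14,15,z],(395.5,162)),(s,[-22,15,z],(387,159.5))],[590,310,8]); print(p,f)
p2,f=fit([(t,[14,15,z],(156.7,220)),(t,[14,-15,z],(170,218.5)),(t,[-22,-15,z],(171.5,234.5)),(t,[-22,15,z],(158,236))],[590,310,8]); print('top only',p2,f)
L=[[-33,-32,4],[-33,32,4],[33,-32,4],[-33,-32,32],[-33,32,32],[33,-32,32]]
print('foot pred',proj(t,world(p,L)).round(1).tolist(), 'win',proj(t,world(p,[46,0,40])).round(1))
# pad circle fit: dark pixels vs wood
for c,im,roi in((t,cv2.imread('pics/top0.png'),(150,200,70,75)),(s,cv2.imread('pics/scene0.png'),(355,150,70,70))):
    x,y,w,h=roi; m=(im[y:y+h,x:x+w].max(2)<90).astype(np.uint8)
    cs=max(cv2.findContours(m,cv2.RETR_EXTERNAL,cv2.CHAIN_APPROX_NONE)[0],key=cv2.contourArea)[:,0]+[x,y]
    W=np.array([back(c,u,v,4)[:2] for u,v in cs])
    g=least_squares(lambda q:np.hypot(*(W-q[:2]).T)-59,[580,304],loss='cauchy',f_scale=1.5); print('pad',c,g.x,(abs(g.fun)<2.5).sum(),len(W))
a=cv2.imread('pics/top0.png')[200:275,148:222]; b=cv2.imread('pics/scene0.png')[150:215,350:424]
f=lambda i:cv2.convertScaleAbs(cv2.resize(i,(592,int(i.shape[0]*8)),interpolation=cv2.INTER_CUBIC)[:,:390 if 0 else 592],alpha=2.2,beta=0)
a=f(a)
for u in range(150,222,5): cv2.putText(a,str(u) if u%10==0 else '|',(int((u-148+.5)*8)-8,10),0,.35,(0,255,255))
for v in range(200,275,5): cv2.putText(a,str(v) if v%10==0 else '-',(0,int((v-200+.5)*8)+4),0,.35,(0,255,255))
cv2.imwrite('pics/sc.png',a)
```

```text
[589.15439044 311.47118485   8.09518764] [-0.7 -1.   0.4 -1.3  0.5 -0.3 -0.5 -0.  -1.5 -1.  -0.2 -0.4 -0.3  0.1
 -2.4 -1.3]
top only [587.77335674 311.27820715   7.86285126] [-0.6 -0.4  0.5 -0.6  0.5  0.4 -0.5  0.6]
foot pred [[198.0, 247.4], [171.0, 250.7], [195.4, 220.0], [195.1, 245.9], [167.5, 249.3], [192.4, 217.9]] win [[177.3 213.5]]
pad top [582.22492328 306.20475064] 105 158
pad scene [583.47047296 309.59184618] 41 207
```

View pics/sc.png

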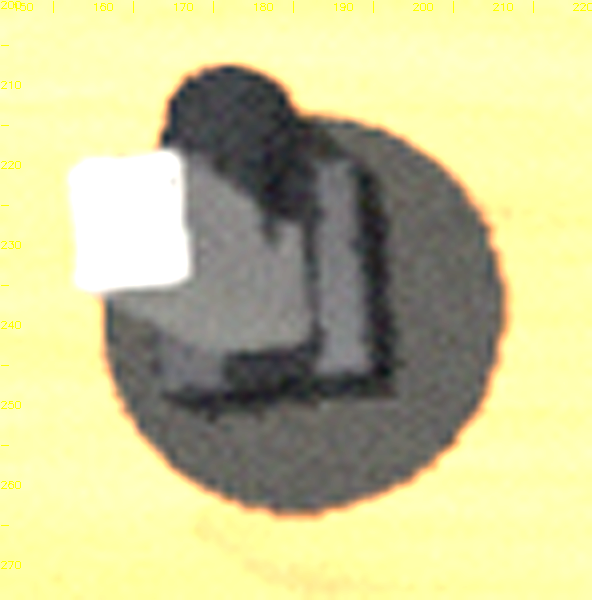

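Emit:
{"method": "step_arm", "body": {
  "targets": [
    [[5, 20, 0, 0, 0, 0], [14, 57, 0, 0, 0, 0], [23, 95, 0, 0, 0, 0], [32, 133, 0, 0, 0, 0], [41, 171, 0, 0, 0, 0.02], [50, 209, 0, 0, 0, 0.05], [60, 247, 0, 0, 0, 0.08], [70, 285, 0, 0, 0, 0.11], [80, 323, 0, 0, 0, 0.14], [90, 361, 0, 0, 0, 0.17], [99, 399, 0, 0, 0, 0.2], [108, 437, 0, 0, 0, 0.23]]
  ]
}}

```text
time: 38.73
tool_pos: [529.0, 89.5, 237.6]
tcp_rot: [-180.0, -0.0, 6.2]
ft_force: [0.5, -1.1, 0.7]
finger_gap: 63.9
grip_force: 0.0
```

Emit:
{"method": "step_arm", "body": {
  "targets": [
    [[9, 38, 0, 0, 0, 0.02], [18, 76, 0, 0, 0, 0.04], [27, 114, 0, 0, 0, 0.04], [36, 152, 0, 0, 0, 0.04], [45, 190, 0, 0, 0, 0.04], [52, 215, 0, 0, 0, 0.04], [54, 226, 0, 0, 0, 0.04], [54, 226, 0, 0, 0, 0.04], [54, 226, 0, 0, 0, 0.04], [54, 226, 0, 0, 0, 0.04]]
  ]
}}

```text
time: 39.57
tool_pos: [583.2, 311.1, 237.1]
tcp_rot: [180.0, 0.0, 8.3]
ft_force: [-0.2, -0.2, -0.4]
finger_gap: 63.8
grip_force: 0.0
```

```bash
python3 -c "
from h import *
from bench import r
a=grab('top','s2',140,180,90,100,5);b=grab('scene','s2s',340,100,90,125,4)
s=r.sense(); print(s['time'],s['tool_pos'],s['tcp_rot'])
t0=cv2.imread('pics/scene0.png'); im=cv2.imread('pics/full_s2s.png')
d=np.abs(im.astype(int)-t0).max(2)>40; print('foot',d[185:212,360:400].sum(),'board',d[200:305,262:390].sum())
"
```

```text
39.6667 [583.65580094 310.55804793 237.30612467] [1.79985400e+02 1.54680474e-03 8.21764020e+00]
foot 162 board 3130
```

Emit:
{"method": "step_arm", "body": {
  "targets": [
    [[0, 2, -30, 0, 0, 0], [0, 2, -60, 0, 0, 0], [0, 2, -75, 0, 0, 0], [0, 2, -88, 0, 0, 0], [0, 2, -100, 0, 0, 0], [0, 2, -110, 0, 0, 0], [0, 2, -114, 0, 0, 0], [0, 2, -114, 0, 0, 0], [0, 2, -114, 0, 0, 0]]
  ]
}}

```text
time: 40.42
tool_pos: [584.2, 314.0, 123.8]
tcp_rot: [-180.0, -0.1, 8.3]
ft_force: [-0.7, -0.2, 0.3]
finger_gap: 64.2
grip_force: 0.0
```

Emit:
{"method": "step_arm", "body": {
  "targets": [
    [[0, 0, 0, 0, 0, 0], [0, 0, 0, 0, 0, 0], [0, 0, 0, 0, 0, 0], [0, 0, 0, 0, 0, 0], [0, 0, 0, 0, 0, 0]]
  ],
  "fingers": 0.1,
  "newtons": 25
}}

```text
time: 40.83
tool_pos: [583.9, 314.1, 123.3]
tcp_rot: [-180.0, -0.0, 8.3]
ft_force: [-0.2, 0.2, 0.6]
finger_gap: 38.6
grip_force: 0.0
```

```bash
python3 -c "
from h import *
from bench import r
b=grab('scene','s3s',350,120,80,100,6)
s=r.sense(); print(s['time'],s['tool_pos'],s['tcp_rot'],s['ft_force'])"
```

```text
40.8833 [583.83926788 313.9599704  123.1642821 ] [-1.79996326e+02 -1.22606394e-02  8.29914675e+00] [ 0.36219973  0.12643207 -0.98419352]
```

View pics/s3s.png

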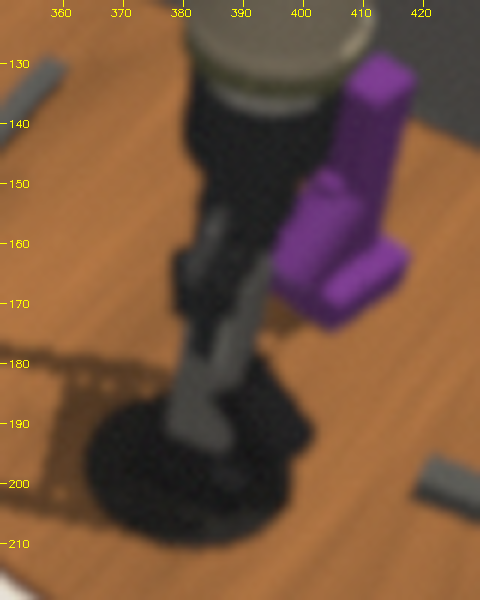

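The fingers straddle the grey grip without touching it, and the scanner still stands on the pad. Now close.

Emit:
{"method": "step_arm", "body": {
  "targets": [
    [[0, 0, 0, 0, 0, 0], [0, 0, 0, 0, 0, 0], [0, 0, 0, 0, 0, 0], [0, 0, 0, 0, 0, 0], [0, 0, 0, 0, 0, 0], [0, 0, 0, 0, 0, 0]]
  ],
  "fingers": 1,
  "newtons": 25
}}

```text
time: 41.38
tool_pos: [583.8, 313.8, 123.0]
tcp_rot: [180.0, -0.0, 8.3]
ft_force: [0.7, -1.1, 1.2]
finger_gap: 29.8
grip_force: 29.7
```

Emit:
{"method": "step_arm", "body": {
  "targets": [
    [[0, 0, 0, 0, 0, 0], [0, 0, 0, 0, 0, 0], [0, 0, 0, 0, 0, 0]]
  ],
  "newtons": 60
}}

```text
time: 41.63
tool_pos: [583.8, 313.8, 123.1]
tcp_rot: [180.0, -0.0, 8.3]
ft_force: [-0.2, -3.0, 1.4]
finger_gap: 29.2
grip_force: 57.8
```

```bash
python3 -c "
from bench import r
s=r.sense(); print(s['time'],s['tool_pos'],s['tcp_rot'],s['ft_force'],s['wrist_torque'])"
```

```text
41.6333 [583.81456925 313.830043   123.10037473] [ 1.79991258e+02 -3.73944296e-03  8.29605729e+00] [-0.21732766 -3.03165405  1.42708149] [-0.42862724 -0.00950431 -0.04768893]
```

Emit:
{"method": "step_arm", "body": {
  "targets": [
    [[0, 0, 3, 0, 0, 0], [0, 0, 12, 0, 0, 0], [0, 0, 30, 0, 0, 0], [0, 0, 50, 0, 0, 0], [0, 0, 70, 0, 0, 0], [0, 0, 90, 0, 0, 0], [0, 0, 100, 0, 0, 0], [0, 0, 100, 0, 0, 0]]
  ]
}}

```text
time: 42.3
tool_pos: [585.1, 314.8, 226.9]
tcp_rot: [-179.9, -0.3, 8.3]
ft_force: [1.1, 0.6, -1.8]
finger_gap: 29.5
grip_force: 58.1
```

Emit:
{"method": "step_arm", "body": {
  "targets": [
    [[-2, -10, 0, 0, 0, 0], [-7, -35, 0, 0, 0, -0.02], [-13, -65, 0, 0, 0, -0.05], [-19, -95, 0, 0, 0, -0.08], [-25, -125, 0, 0, 0, -0.11], [-31, -155, 0, 0, 0, -0.14], [-37, -185, 0, 0, 0, -0.17], [-43, -215, 0, 0, 0, -0.2], [-49, -245, 0, 0, 0, -0.23], [-54, -270, 0, 0, 0, -0.26], [-58, -290, 0, 0, 0, -0.269], [-59, -298, 0, 0, 0, -0.269]]
  ]
}}

```text
time: 43.3
tool_pos: [522.8, 13.0, 220.8]
tcp_rot: [179.9, 0.2, -7.3]
ft_force: [0.8, 0.3, -3.5]
finger_gap: 29.5
grip_force: 58.9
```

```bash
python3 -c "
from h import *
from bench import r
a=grab('top','t2',225,180,180,140,4);b=grab('scene','t2s',240,120,150,200,3)
s=r.sense(); print(s['time'],s['tool_pos'],s['tcp_rot'],s['ft_force'],s['finger_gap'])
t0=cv2.imread('pics/full_b1.png');im=cv2.imread('pics/full_t2.png')
d=np.abs(im.astype(int)-t0).max(2)>40
print('board right edge/corners', d[200:310,376:392].sum(), d[180:200,240:290].sum(), d[200:290,228:245].sum(), d[195:225,290:340].sum())
cv2.imwrite('pics/t2m.png',np.hstack([a[:560,:440] if 0 else cv2.resize(a,None,fx=.55,fy=.55)[:308],cv2.resize(b,None,fx=.513,fy=.513)[:308]]))
cv2.imwrite('pics/t2m.png',b)
"
```

```text
43.4 [523.67256353  14.54423499 221.38950592] [ 1.79986808e+02  1.35591375e-01 -7.24059038e+00] [-0.45328095  2.00029596 -2.55934574] 29.377860743783252
board right edge/corners 0 556 533 1153
```

View pics/t2m.png

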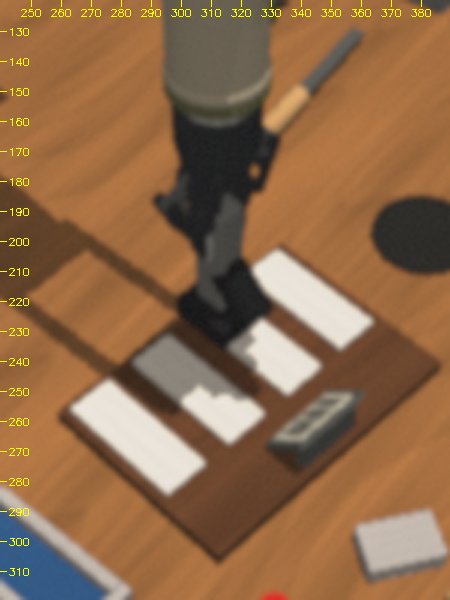

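The scanner is held upright over the board, and the tag at about (345,260) is clear. I'll check the board corners against the earlier picture, since the changed top-view pixels may only be arm occlusion.

```bash
python3 -c "
from h import *
for n,pts in (('b1s','t2s',),):pass
A=cv2.imread('pics/full_b1s.png').astype(int);B=cv2.imread('pics/full_t2s.png').astype(int)
d=np.abs(A-B).max(2)>40
for u,v in((386,241),(313,303),(262,258),(345,262)): print((u,v),d[v-8:v+9,u-8:u+9].sum())
A=cv2.imread('pics/full_b1.png').astype(int);B=cv2.imread('pics/full_t2.png').astype(int)
d=np.abs(A-B).max(2)>40; ys,xs=np.where(d[180:300,228:245]); print(ys.min()+180,ys.max()+180, B[215:290:12,236].tolist(),A[215:290:12,236].tolist())
b=[563.3,11.1,-7.12]; tag=world(b,[82,0,48])[0]; n=R.from_euler('z',-7.12,degrees=True).apply([-.7071,0,.7071])
w=tag+100*n; print('tag',tag,'window target',w, 'tag px',proj('top',tag),proj('scene',tag))
"
```

```text
(386, 241) 0
(313, 303) 0
(262, 258) 0
(345, 262) 0
202 299 [[79, 127, 189], [76, 122, 182], [73, 117, 172], [74, 122, 182], [138, 165, 198], [179, 211, 223], [190, 220, 230]] [[83, 132, 196], [82, 130, 190], [74, 117, 176], [80, 128, 188], [80, 128, 191], [57, 88, 134], [51, 82, 122]]
tag [644.66767605   0.93627561  48.        ] window target [574.50293979   9.70062868 118.71      ] tag px [[314.38347009 210.77881247]] [[342.9073324  258.33766677]]
```

Emit:
{"method": "step_arm", "body": {
  "targets": [
    [[0.5, 0.5, -5, 0, 0, 0], [0.5, 0.5, -12, 0, 0, 0], [0.5, 0.5, -18, 0, 0, 0], [0.5, 0.5, -20.5, 0, 0, 0], [0.5, 0.5, -20.5, 0, 0, 0], [0.5, 0.5, -20.5, 0, 0, 0], [0.5, 0.5, -20.5, 0, 0, 0], [0.5, 0.5, -20.5, 0, 0, 0]]
  ]
}}

```text
time: 44.07
tool_pos: [525.6, 16.6, 202.9]
tcp_rot: [-180.0, -0.0, -7.1]
ft_force: [0.0, 0.2, -3.1]
finger_gap: 29.3
grip_force: 58.9
```

```bash
python3 -c "
from h import *
from bench import r
b=grab('scene','u2s',270,150,110,130,5);a=grab('top','u2',270,170,110,130,5)
s=r.sense(); print(s['time'],s['tool_pos'],s['tcp_rot'],s['ft_force'],s['finger_gap'])
p=s['tool_pos']; y=s['tcp_rot'][2]; o=world([p[0],p[1],y],[4,0,p[2]-119.1])[0]; pr=[o[0],o[1],y]
w=world(pr,[46,0,o[2]+36])[0]; print('window',w,'px',proj('scene',w),proj('top',w))
L=np.array([[33,-32,0],[33,32,0],[-33,-32,0],[-33,32,0],[33,-32,28],[-33,-32,28]])+[0,0,o[2]]
print(proj('scene',world(pr,L)).round(1).tolist()); print(proj('top',world(pr,L)).round(1).tolist())
c=np.hstack([cv2.resize(b,(390,461)),cv2.resize(a,(390,461))]); cv2.imwrite('pics/u2m.png',cv2.convertScaleAbs(c,alpha=1.8))
"
```

```text
44.1667 [525.50824145  16.43559405 202.87821842] [-1.79997600e+02 -3.74951906e-02 -7.11588277e+00] [-0.4344536   0.20050691 -3.24398122] 29.36541178371361
window [575.12312328  10.24176641 119.77821842] px [[326.05629282 229.3122577 ]] [[309.09637309 236.15217393]]
[[314.8, 240.8], [330.3, 228.5], [299.0, 228.1], [314.4, 216.3], [314.8, 234.8], [298.6, 222.0]]
[[322.9, 246.3], [294.3, 242.3], [318.8, 275.8], [289.9, 271.8], [323.0, 244.6], [318.7, 274.9]]
```

View pics/u2m.png

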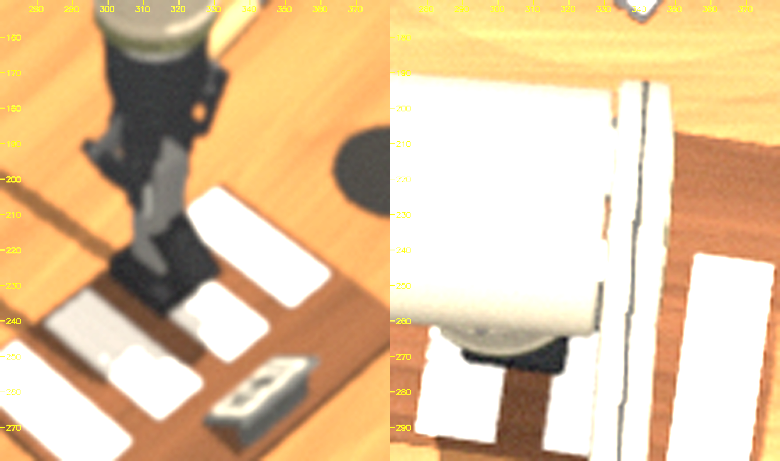

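The scanner sits as predicted: its foot corner is at (300,226) and its nose near (330,226), facing the tag. Hold.

Emit:
{"method": "step_arm", "body": {
  "targets": [
    [[-0.5, -0.5, -1, 0, 0, 0], [-0.5, -0.5, -1, 0, 0, 0], [-0.5, -0.5, -1, 0, 0, 0], [-0.5, -0.5, -1, 0, 0, 0], [-0.5, -0.5, -1, 0, 0, 0], [-0.5, -0.5, -1, 0, 0, 0], [-0.5, -0.5, -1, 0, 0, 0], [-0.5, -0.5, -1, 0, 0, 0], [-0.5, -0.5, -1, 0, 0, 0], [-0.5, -0.5, -1, 0, 0, 0], [-0.5, -0.5, -1, 0, 0, 0], [-0.5, -0.5, -1, 0, 0, 0]]
  ]
}}

```text
time: 45.17
tool_pos: [524.8, 15.9, 201.5]
tcp_rot: [180.0, 0.0, -7.1]
ft_force: [-0.3, 0.1, -3.1]
finger_gap: 29.2
grip_force: 58.9
```

Emit:
{"method": "step_arm", "body": {
  "targets": [
    [[0, 0, 0, 0, 0, 0], [0, 0, 0, 0, 0, 0], [0, 0, 0, 0, 0, 0], [0, 0, 0, 0, 0, 0], [0, 0, 0, 0, 0, 0], [0, 0, 0, 0, 0, 0], [0, 0, 0, 0, 0, 0], [0, 0, 0, 0, 0, 0], [0, 0, 0, 0, 0, 0], [0, 0, 0, 0, 0, 0], [0, 0, 0, 0, 0, 0], [0, 0, 0, 0, 0, 0]]
  ]
}}

```text
time: 46.17
tool_pos: [524.8, 15.9, 201.5]
tcp_rot: [180.0, -0.0, -7.1]
ft_force: [0.5, 0.4, -2.3]
finger_gap: 29.6
grip_force: 58.9
```

Run:
```python
from h import *
from bench import r,vision
s=r.sense(); print(s['time'],s['tool_pos'],s['tcp_rot'])
# pad, now unobstructed? fit in both cameras
for c,roi in(('top',(135,195,100,85)),('scene',(355,165,75,55))):
    im=vision.snapshot(c)['img']; cv2.imwrite(f'pics/pad_{c}.png',im); x,y,w,h=roi; m=(im[y:y+h,x:x+w].max(2)<85).astype(np.uint8)
    cs=max(cv2.findContours(m,cv2.RETR_EXTERNAL,cv2.CHAIN_APPROX_NONE)[0],key=cv2.contourArea)[:,0]+[x,y]
    W=np.array([back(c,u,v,4)[:2] for u,v in cs]); print(c,cs.min(0),cs.max(0))
    g=least_squares(lambda q:np.hypot(*(W-q[:2]).T)-59.2,[582,307],loss='cauchy',f_scale=1.5); print(g.x,(abs(g.fun)<2.5).sum(),len(W))
```

```text
46.1667 [524.77566681  15.90469555 201.48338217] [ 1.79997575e+02 -1.02553461e-03 -7.11768966e+00]
top [161 214] [210 263]
[581.43726054 305.65967987] 131 139
scene [364 186] [397 210]
[580.40778232 306.60515543] 36 83
```

Held still for two seconds. Now back to the pad, whose centre is at about (581,306).

Emit:
{"method": "step_arm", "body": {
  "targets": [
    [[0, 0, 10, 0, 0, 0], [2, 10, 22, 0, 0, 0], [7, 38, 22, 0, 0, 0.02], [13, 68, 22, 0, 0, 0.05], [18, 98, 22, 0, 0, 0.08], [23, 128, 22, 0, 0, 0.11], [29, 158, 22, 0, 0, 0.14], [34, 188, 22, 0, 0, 0.17], [39, 218, 22, 0, 0, 0.2], [45, 248, 22, 0, 0, 0.23], [50, 275, 22, 0, 0, 0.26], [52.5, 289, 22, 0, 0, 0.269]]
  ]
}}

```text
time: 47.27
tool_pos: [577.3, 309.3, 225.1]
tcp_rot: [-179.9, -0.1, 8.5]
ft_force: [-0.7, -0.4, -3.4]
finger_gap: 29.4
grip_force: 58.9
```

Emit:
{"method": "step_arm", "body": {
  "targets": [
    [[0, 0, 0, 0, 0, 0], [0, 0, 0, 0, 0, 0], [0, 0, -20, 0, 0, 0], [0, 0, -45, 0, 0, 0], [0, 0, -70, 0, 0, 0], [0, 0, -88, 0, 0, 0], [0, 0, -94, 0, 0, 0], [0, 0, -97, 0, 0, 0], [0, 0, -97, 0, 0, 0], [0, 0, -97, 0, 0, 0]]
  ]
}}

```text
time: 48.1
tool_pos: [578.3, 305.0, 128.5]
tcp_rot: [-180.0, -0.1, 8.3]
ft_force: [0.3, -0.1, -1.3]
finger_gap: 29.3
grip_force: 58.9
```

Emit:
{"method": "step_arm", "body": {
  "targets": [
    [[0, 0, -1, 0, 0, 0], [0, 0, -1, 0, 0, 0]]
  ]
}}

```text
time: 48.27
tool_pos: [578.2, 305.3, 127.2]
tcp_rot: [-180.0, -0.1, 8.3]
ft_force: [0.7, 0.4, -2.4]
finger_gap: 29.3
grip_force: 58.9
```

Emit:
{"method": "step_arm", "body": {
  "targets": [
    [[0, 0, -1, 0, 0, 0], [0, 0, -1, 0, 0, 0]]
  ]
}}

```text
time: 48.43
tool_pos: [577.5, 305.0, 125.0]
tcp_rot: [-180.0, -0.0, 8.3]
ft_force: [-0.2, -0.0, -3.6]
finger_gap: 29.3
grip_force: 58.9
```

Emit:
{"method": "step_arm", "body": {
  "targets": [
    [[0, 0, -0.7, 0, 0, 0], [0, 0, -0.7, 0, 0, 0], [0, 0, -0.7, 0, 0, 0]]
  ]
}}

```text
time: 48.68
tool_pos: [577.2, 304.9, 123.7]
tcp_rot: [180.0, 0.0, 8.3]
ft_force: [-0.6, 0.4, -3.4]
finger_gap: 29.1
grip_force: 58.9
```

Emit:
{"method": "step_arm", "body": {
  "targets": [
    [[0, 0, -0.7, 0, 0, 0], [0, 0, -0.7, 0, 0, 0], [0, 0, -0.7, 0, 0, 0]]
  ]
}}

```text
time: 48.93
tool_pos: [577.3, 304.9, 123.1]
tcp_rot: [-180.0, -0.0, 8.3]
ft_force: [-0.4, 0.0, -1.2]
finger_gap: 29.5
grip_force: 59.1
```

Emit:
{"method": "step_arm", "body": {
  "targets": [
    [[0, 0, -0.7, 0, 0, 0], [0, 0, -0.7, 0, 0, 0], [0, 0, -0.7, 0, 0, 0]]
  ]
}}

```text
time: 49.18
tool_pos: [577.4, 304.9, 123.1]
tcp_rot: [-180.0, -0.0, 8.3]
ft_force: [-3.9, -1.2, 5.3]
finger_gap: 28.9
grip_force: 59.7
```

Landed. Open partly, rise and move clear.

Emit:
{"method": "step_arm", "body": {
  "targets": [
    [[0, 0, 0.7, 0, 0, 0], [0, 0, 0.7, 0, 0, 0], [0, 0, 0.7, 0, 0, 0], [0, 0, 0.7, 0, 0, 0], [0, 0, 0.7, 0, 0, 0], [0, 0, 0.7, 0, 0, 0]]
  ],
  "fingers": -0.5
}}

```text
time: 49.68
tool_pos: [577.3, 304.9, 123.0]
tcp_rot: [-180.0, -0.0, 8.3]
ft_force: [0.8, 0.2, 0.3]
finger_gap: 64.2
grip_force: 0.0
```

Emit:
{"method": "step_arm", "body": {
  "targets": [
    [[0, 0, 5, 0, 0, 0], [0, 0, 20, 0, 0, 0], [0, 0, 45, 0, 0, 0], [0, 0, 75, 0, 0, 0], [0, 0, 105, 0, 0, 0], [-15, -20, 130, 0, 0, 0], [-40, -50, 140, 0, 0, 0], [-65, -85, 140, 0, 0, 0], [-85, -120, 140, 0, 0, 0], [-105, -155, 140, 0, 0, 0], [-115, -190, 140, 0, 0, 0], [-120, -225, 140, 0, 0, 0]]
  ]
}}

```text
time: 50.68
tool_pos: [455.8, 78.8, 263.7]
tcp_rot: [180.0, -0.1, 8.4]
ft_force: [0.8, -0.4, 0.4]
finger_gap: 64.0
grip_force: 0.0
```

Emit:
{"method": "step_arm", "body": {
  "targets": [
    [[-5, -35, 0, 0, 0, 0], [-10, -70, 0, 0, 0, 0], [-15, -105, 0, 0, 0, 0], [-20, -140, 0, 0, 0, 0], [-25, -175, 0, 0, 0, 0], [-30, -210, 0, 0, 0, 0], [-35, -245, 0, 0, 0, 0], [-40, -280, 0, 0, 0, 0], [-45, -315, 0, 0, 0, 0], [-50, -350, 0, 0, 0, 0], [-50, -380, 0, 0, 0, 0], [-50, -380, 0, 0, 0, 0]]
  ]
}}

```text
time: 51.68
tool_pos: [406.2, -304.8, 263.4]
tcp_rot: [179.9, 0.0, 8.1]
ft_force: [0.8, 0.4, -0.5]
finger_gap: 64.0
grip_force: 0.0
```

```bash
python3 -c "
from h import *
from bench import r
a=grab('top','f1',145,180,320,135,2.5); im=cv2.imread('pics/full_f1.png')
b=cv2.resize(im[200:275,150:220],None,fx=6,fy=6,interpolation=cv2.INTER_CUBIC); b=cv2.convertScaleAbs(b,alpha=1.8)[:,:]
for v in range(200,275,10): cv2.putText(b,str(v),(0,int((v-200+.5)*6)+4),0,.35,(0,0,0))
for u in range(150,220,10): cv2.putText(b,str(u),(int((u-150+.5)*6)-8,10),0,.35,(0,0,0))
c=np.zeros((600,800,3),np.uint8); a=cv2.resize(a,(480,202)); c[:202,:480]=a; c[150:600,370:790]=b; cv2.imwrite('pics/f1m.png',c)
p=[581.3,305.5,8.3]; L=[[-33,-32,4],[-33,32,4],[33,-32,4],[-33,-32,32],[33,-32,32]]
print(proj('top',world(p,L)).round(1).tolist(), proj('top',[581.4,305.7,4]), r.sense()['tool_pos'])"
```

```text
[[200.4, 250.6], [173.4, 254.1], [197.7, 223.3], [197.6, 249.2], [194.8, 221.3]] [[185.50086342 238.59980827]] [ 406.56515959 -302.46313806  263.24903577]
```

View pics/f1m.png

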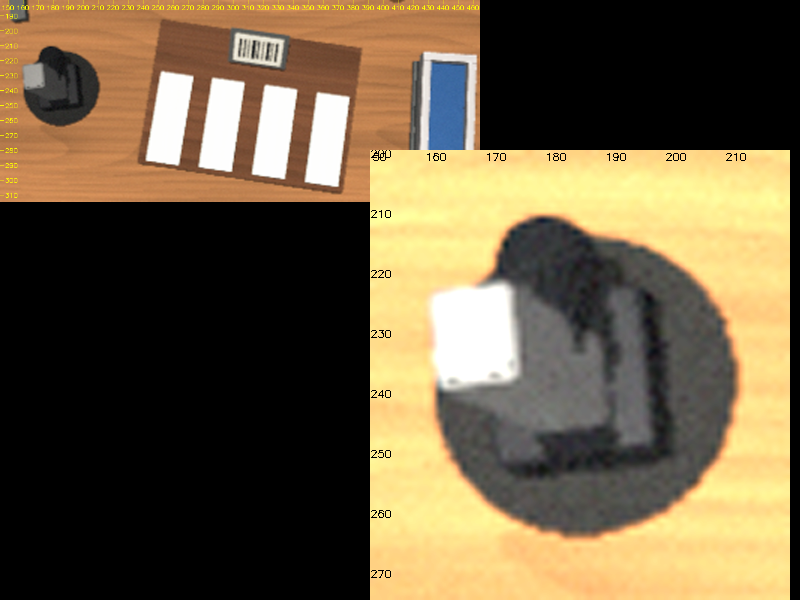

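The scanner stands upright within about 4 mm of the pad centre, all four plates lie flat on the board, and the robot is clear. Handing in.

```bash
python3 -c "
from bench import r
print(r.hand_in())"
```

```text
the job is handed in; nothing more can be done
None
```

The job is handed in: all four plates lie flat side by side on the board, the scanner was held on the tag for about two seconds at about 100 mm, and it now stands upright on its pad, about 4 mm off centre; the judge's verdict was not shown.

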